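Cure the painted rabbits in the UV unit

TASK

Cure the painted wooden rabbits waiting on the cork board (two to four of them): pull out the tray of the UV unit, lay every rabbit flat on it, none on top of another, slide the tray fully home, then turn the dial from off to the orange tag, leave it there for three seconds and turn it back to off. Then draw the tray out, lay all the rabbits flat in the plywood box, again none on top of another, and slide the empty tray fully home. Never have the dial away from off while the tray is open, and leave the other things on the table where they are.

Things in the scene. Friction and masses are not known exactly. Their poses are not given: they have to be found in the camera images.
- rabbit1: wooden rabbit figure lying flat, 18 mm high: a plywood silhouette 6 mm thick, body 44 x 44 mm, two ears side by side reaching 49 mm along +x from the origin (71 mm overall), and on it a painted block 36 mm (x) by 20 mm (y), 12 mm high: grip it from above across those 20 mm. 30 to 72 g. Origin amid the body at half height (9 mm up). Either way up is flat. None if absent today
- rabbit2: wooden rabbit figure lying flat, 18 mm high: a plywood silhouette 6 mm thick, body 44 x 44 mm, two ears side by side reaching 49 mm along +x from the origin (71 mm overall), and on it a painted block 36 mm (x) by 20 mm (y), 12 mm high: grip it from above across those 20 mm. 30 to 72 g. Origin amid the body at half height (9 mm up). Either way up is flat. None if absent today
- rabbit3: wooden rabbit figure lying flat, 18 mm high: a plywood silhouette 6 mm thick, body 44 x 44 mm, two ears side by side reaching 49 mm along +x from the origin (71 mm overall), and on it a painted block 36 mm (x) by 20 mm (y), 12 mm high: grip it from above across those 20 mm. 30 to 72 g. Origin amid the body at half height (9 mm up). Either way up is flat. None if absent today
- rabbit4: wooden rabbit figure lying flat, 18 mm high: a plywood silhouette 6 mm thick, body 44 x 44 mm, two ears side by side reaching 49 mm along +x from the origin (71 mm overall), and on it a painted block 36 mm (x) by 20 mm (y), 12 mm high: grip it from above across those 20 mm. 30 to 72 g. Origin amid the body at half height (9 mm up). Either way up is flat. None if absent today
- tray (a joint): sliding steel tray of the curing unit: 0 m = fully in under the amber hood (hard stop), 0.13 m = fully out (hard stop); slides along the unit's -x (towards the robot as it grows) with about 1.5 N of friction, and stays where it is left
- tray_floor (a point): middle of the tray's inner floor, on its surface, 10 mm above the table; axes as the unit's. Inside: 108 mm along x, 252 mm along y; rim 4 mm thick, 12 mm above the floor. Four rabbits fit side by side, ears along x, 58 mm apart. Tray fully out: the whole floor lies before the hood (its middle 72 mm ahead of the hood's front face); fully in: all of it lies under the hood
- tray_handle (a point): grip point of the tray's black upright handle plate: 60 mm wide along y, 10 mm thick along the slide, top 49 mm above the table; this point is 35 mm above the table, mid-plate. Behind it 32 mm are free up to the tray's front rim, bridged low (below 10 mm) by a 30 mm wide stem; grip from above, one finger in front, one behind
- unit: UV curing unit, fixed: white hood 190 mm deep (x), 282 mm wide, 70 mm high, amber see-through window, open at the front (56 mm high gap under the roof); grey control box 180 x 100 x 70 mm high on its left. Origin on the table under the hood's middle; x points away from the robot along the slide, y left. Hood's front face at x = -0.095
- dial (a joint): black detented dial on the control box; grows clockwise seen from above: 0 rad = off (pointer at the white bar), then clicks at 0.5, 1.0 and 1.5 rad; end stops at 0 and 1.5; needs about 0.1 N m to get over a click, and pulls itself into the nearest click (within 0.1 rad) when released
- dial_grip (a point): grip point of the dial, on its axis. The grip is an upright bar 42 mm long, 14 mm wide, top 7 mm above this point, on a disc 44 mm across whose top is 23 mm below it. The point turns with the dial: its x axis runs along the bar, the pointer end (white line) is towards -x. At 0 the pointer points along the unit's -x; growing values turn it towards the unit's +y
- dial_pointer (a point): the pointer end of the bar, on its top, 21 mm from the dial's axis
- mark_orange: orange round tag, 13 mm across, 2 mm thick, on the control box 42 mm from the dial's axis, beside one of the clicks 0.5, 1.0 or 1.5 rad: it marks the programme to use. With the pointer on it, pointer and tag are 21 mm apart seen from above; neighbouring tags are 21 mm from each other
- mark_green: green round tag of another programme, likewise
- mark_blue: blue round tag of another programme, likewise
- board: fixed cork board with a pale green sheet, 220 (x) x 190 (y) x 5 mm, where the painted rabbits wait; origin under its middle, on the table
- bin_in (a point): middle of the inner floor of the shallow plywood box for finished rabbits (fixed), 5 mm above the table; inside 190 mm along its x and 155 mm along its y, walls 5 mm thick and 20 mm above the floor. Room for four rabbits in two rows of two with ears along x
- tape: roll of yellow tape lying flat, ring 56 mm across, 19 mm high, lying on the hood; a bystander, origin under its middle
- glue: white glue bottle with orange cap, 28 mm across, about 85 mm tall; a bystander, origin under its middle
- paint_pot: blue paint jar with white lid, 48 mm across, 50 mm tall; a bystander, origin under its middle
- stapler: red and black stapler, 110 x 32 x 40 mm high; a bystander, origin under its middle
- eraser: green eraser, 45 x 20 x 12 mm; a bystander, origin under its middle
- mug: blue mug, 76 mm across plus handle, 90 mm tall; a bystander, origin under its middle
- book: red book lying flat, 190 x 130 x 28 mm; a bystander, origin under its middle
Things that resemble listed ones, but are neither listed nor needed, are in the scene too. Leave any green look-alike of the rabbit1 alone. What is shaped like the rabbit4 but purple is not meant.

How it is judged:
By the outcome, as a careful person would: the job done as asked, in the order asked, and still so for the second after the job is handed in, with the robot touching nothing.
Of rabbit1, rabbit2, rabbit3, rabbit4 only 2 to 4 are there at a start; the rules pass over those that are not, and their reading is None.
At some moment in a run one of rabbit1, rabbit2, rabbit3, rabbit4 may be knocked a few centimetres aside while the robot is not near it.
Once in a run the grip may slacken for a moment while it holds something.
It also fails if it takes over 210 s, if anything falls off the work surface, if the arm or the gripper's body presses on something with over 40 N, if the wrist force passes 120 N, or if a joint passes its speed limit or range.

ROBOT

A 6-joint arm with a two-finger parallel gripper is mounted at the origin on the work surface. World frame = base frame: x ahead of the robot, y to its left, z up, the work surface at z = 0. Lengths are in m, angles in rad, forces in N, time in s.
With the tool pointing down it reaches from about 0.3 to 0.85 m from the base axis. Payload 4.2 kg.
Tool frame: the origin (TCP) lies at the very end of the fingers, on their centre line; the grasp point (between the pads) lies 19 mm behind it (r.tcp_to_grasp is the distance from the TCP to the grasp point, in m); z points along the fingers, y is the line along which they close (so a half turn about z gives the same grasp; the last joint's range is limited). The gripper opens to 91 mm and grips with 3 to 60 N. Pads are 32 mm wide; open, the fingers measure 118 mm over their backs; the gripper's body (76 mm by 178 mm) begins 60 mm behind the grasp point.
Start: joints at [1.322, 0.32, 1.565, -0, 1.257, -0.02], TCP at [0.13, 0.56, 0.181] pointing down, gripper open.
Joint ranges: [-3.11, 3.11], [-0.84, 2.01], [0.21, 2.61], [-1.34, 4.49], [0.05, 2.63], [-2.56, 2.56]. Speed limits (rad/s): [2.57, 2.57, 3.14, 3.14, 3.14, 3.14].

INTERFACE

Orientations are given as a rotation vector (axis times angle).
In Python, from rig import r gives the robot as it stands.
- The arm moves only by the shell command python3 -m pendant 'ROWS' [FORCE]. ROWS is JSON, a list that holds one entry, the list of rows, each a list of 7 numbers: the turn, a rotation vector about the tool's x, y, z in degrees, then the shift along the tool's x, y, z in m, then the opening, from -1 (shut) to 1 (fully open). A call has 1 to 10 rows; each row is the pose to reach, as a shift and turn from the pose commanded when the call began, along the tool's axes at that moment; what a row does not reach only later rows make up. A row lasts 1/12 s, in which the tool goes at most 41.7 mm and 7.16 degrees, less where a joint would pass 70% of its speed; a pose out of reach is approached as far as the arm can. A call with a gripper value outside its range is refused whole. The fingers move at their own pace and stop on an object; FORCE is the grip in N (left out, the last holds). Time passes only in rows, so rows that repeat a pose let the fingers close. It gives the time, the measured TCP pose, the force, the opening and the grip force at its end, in the units of the state.
- r.get_obs(): the state, without advancing time (a new reading comes with each control period).
- r.capture(name): name is "side" or "top"; returns the picture (384x512x3 uint8, red, green, blue); there is no depth.
- r.get_calibration(name): a dict with "fx", "fy", "cx", "cy" (pixels), "rvec" (rotation vector, rad) and "tvec" (3), from world to camera coordinates, as OpenCV has them. Camera axes: x right, y down, z forward; pixel columns grow to the right and rows downward; lengths in m; the calibration is good to about 2 mm. A picture is of the moment at which its call begins. get_calibration takes no time and is no camera call.
- r.close_job(): hands the job in; it is judged then, once.
Trained networks look in the newest picture that a camera, given by its name, has taken for a name from the list of things; names that differ only in an ending like _2 or _b are one class to them, and where a whole thing is asked for, a point or a joint stands for the part that bears it (a point fixed in the world has none). Each returns a list of dicts, best first, with "p" (0 to 1); they miss things now and then, are a little off and sometimes report something else, mostly with a low value. They report only what shows in the picture. A call takes as long as a camera call. They do not tell look-alikes from the thing itself.
- r.boxes_of(camera, query): "at" ([x, y, z] in m, in world coordinates, good to about 4 mm: the middle of the surface that is visible of it).
- r.cut_out(camera, query): "region" (384x512 bool, what is visible of it).
- r.spot_point(camera, query): "at" ([x, y, z] in m, in world coordinates, good to about 4 mm: a listed point, or the origin of a listed thing).
The state is a dict: "clock": time; "joint_positions": joint angles; "joint_vel": joint speeds; "joint_efforts": joint torques, N m; "position": TCP position; "orientation": TCP orientation; "wrist_force": force on the tool from outside, world axes, zero at the start; "wrist_torque": the same for the moment, N m; "finger_gap": finger opening in m; "finger_force": force on a finger pad.
Only numpy, scipy, OpenCV 4.12 (cv2) and the standard library are available. Lean on these libraries where they do the work, as an engineer would, in place of code of your own. Each camera call takes 0.05 s, during which the arm holds its last target. There are 200 camera calls.

## Working session

There is one attempt and no reset: what is moved stays moved. The work goes in short steps, Python scripts to look and compute and a shell command to move; the robot and the scene stay as the last step left them, time stands still between calls to the robot, and variables do not carry over. Pictures are saved under pics/ and viewed, at most 14 in all, crops included, and the job is handed in when it is done.

```bash
mkdir -p pics; ls
python3 - <<'E'
from rig import r
import cv2,numpy as np
for n in("top","side"):
    im=r.capture(n); cv2.imwrite(f"pics/{n}0.png",cv2.resize(im[:,:,::-1],(800,600),interpolation=cv2.INTER_CUBIC))
    c=r.get_calibration(n);print(n,c, -cv2.Rodrigues(np.array(c["rvec"]))[0].T@np.array(c["tvec"]))
o=r.get_obs();print({k:np.round(v,3) for k,v in o.items()})
E
```

```text
pics
top {'fx': 379.2968077403424, 'fy': 379.2968077403424, 'cx': 251.61310434988403, 'cy': 193.4237662581949, 'rvec': array([ 2.16603283, -2.14261811,  0.10470866]), 'tvec': array([0.01958166, 0.56965896, 1.31330003])} [0.41592449 0.00173359 1.36991078]
side {'fx': 349.7144458957356, 'fy': 349.7144458957356, 'cx': 252.861295333854, 'cy': 196.89806511887647, 'rvec': array([ 2.20640533, -0.35883024,  0.14281202]), 'tvec': array([-0.52159402,  0.19731296,  1.02599874])} [ 0.30373124 -0.82095963  0.77294162]
{'clock': np.float64(0.1), 'joint_positions': array([ 1.322,  0.32 ,  1.566, -0.   ,  1.257, -0.02 ]), 'joint_vel': array([-0.001, -0.002, -0.004, -0.001,  0.001, -0.   ]), 'joint_efforts': array([ -0.   , -41.334, -23.251,   0.073,   0.042,  -0.   ]), 'position': array([0.13, 0.56, 0.18]), 'orientation': array([-3.590e-01, -3.121e+00,  2.000e-03]), 'wrist_force': array([-0.095, -0.813, -0.449]), 'wrist_torque': array([ 0.035, -0.045,  0.008]), 'finger_force': np.float64(0.0), 'finger_gap': np.float64(0.092)}
```

View pics/top0.png

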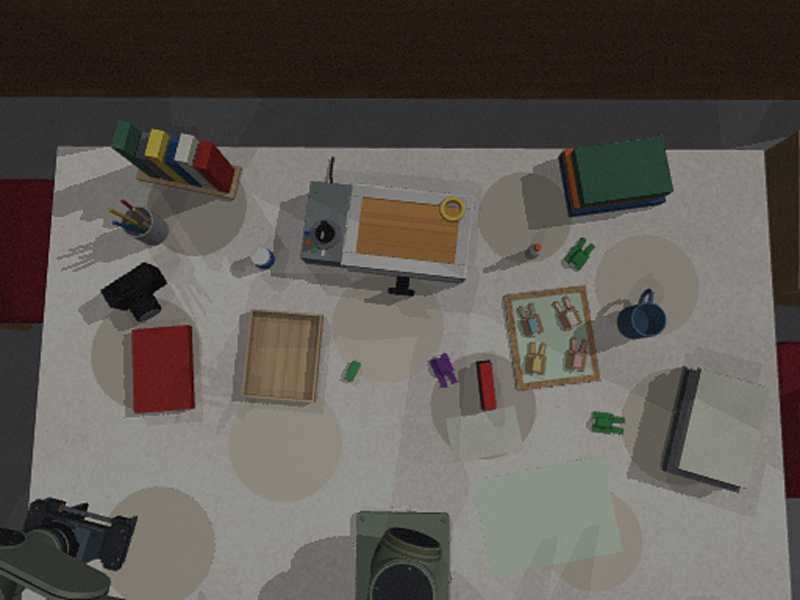

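View pics/side0.png

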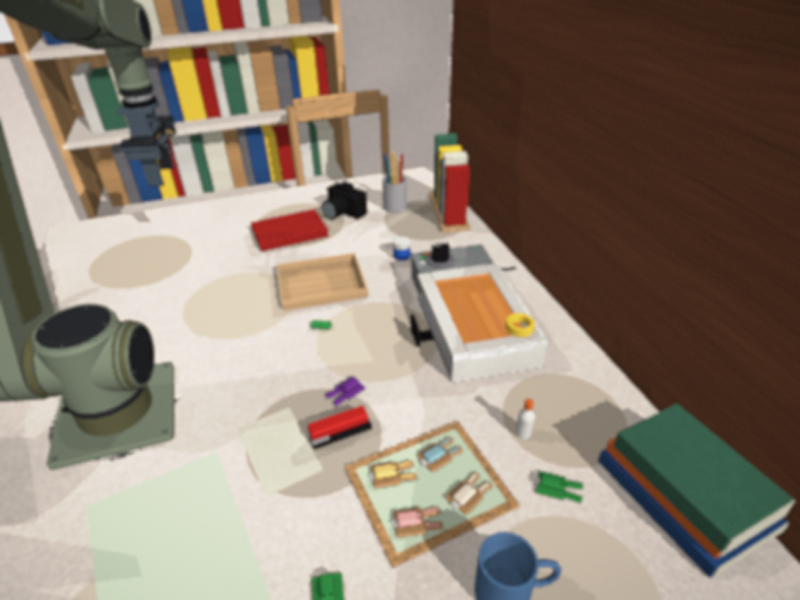

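Top view (800x600) shows four rabbits on the board: blue (530,320), cream (567,313), yellow (536,360) and pink (577,355). The look-alikes are off the board: green at (578,253) and (606,422), purple at (443,370). The tray handle is at (402,286), the dial at (322,232) and the box at (282,356). Next I measure them.

```bash
cat > h.py <<'E'
from rig import r
import cv2,numpy as np
from scipy.spatial.transform import Rotation as R
def unproj(n,uv,z):
    c=r.get_calibration(n);Rm=cv2.Rodrigues(np.array(c["rvec"]))[0];o=-Rm.T@np.array(c["tvec"])
    uv=np.atleast_2d(uv).astype(float)
    d=np.c_[(uv[:,0]-c["cx"])/c["fx"],(uv[:,1]-c["cy"])/c["fy"],np.ones(len(uv))]@Rm
    return (o+d*((z-o[2])/d[:,2])[:,None])[:,:2]
def proj(n,P):
    c=r.get_calibration(n);K=np.array([[c["fx"],0,c["cx"]],[0,c["fy"],c["cy"]],[0,0,1]])
    return cv2.projectPoints(np.array(P,float).reshape(-1,3),np.array(c["rvec"]),np.array(c["tvec"]),K,None)[0][:,0]
def where():
    o=r.get_obs();M=R.from_rotvec(o["orientation"]).as_matrix()
    return o["position"],M
def rabbit(n,m,z):
    """mask -> axis yaw from PCA, direction to ears, body centre est"""
    v,u=np.nonzero(m);P=unproj(n,np.c_[u,v],z);c=P.mean(0)
    w,V=np.linalg.eigh(np.cov((P-c).T));a=V[:,1];t=(P-c)@a
    if (t**3).mean()<0:a=-a;t=-t
    # ears: long tail is +a (body is heavy at -)
    return c,np.degrees(np.arctan2(a[1],a[0])),t.min(),t.max(),len(u)
def crop(im,u0,v0,u1,v1,name,s):
    cv2.imwrite(f"pics/{name}.png",cv2.resize(im[v0:v1,u0:u1,::-1],None,fx=s,fy=s,interpolation=cv2.INTER_CUBIC))
E
python3 - <<'E'
from h import *
t=r.capture("top");s=r.capture("side")
for q in ["rabbit1","unit","tray_handle","tray_floor","dial_grip","dial_pointer","mark_orange","mark_green","mark_blue","board","bin_in"]:
    for n in("top","side"):
        print(q,n,[(round(d["p"],2),np.round(d["at"],3).tolist()) for d in r.spot_point(n,q) if d["p"]>.2])
for d in r.cut_out("top","rabbit1"):
    m=d["region"]; print("cut",round(d["p"],2),*[np.round(x,3) for x in rabbit("top",m,.017)],t[m].mean(0).round())
for q in("unit","tray_handle","bin_in"):
  for d in r.cut_out("top",q)[:1]:
    v,u=np.nonzero(d["region"]);print(q,cv2.minAreaRect(unproj("top",np.c_[u,v],.07 if q=="unit" else .035).astype(np.float32)*1000))
crop(t,310,140,450,290,"board",4)
crop(t,185,105,325,195,"unit",5)
E
```

```text
rabbit1 top [(0.77, [0.443, -0.39, 0.015]), (0.76, [0.306, -0.447, 0.01]), (0.73, [0.428, -0.085, 0.007]), (0.55, [0.434, -0.294, 0.018]), (0.54, [0.681, -0.399, 0.008]), (0.47, [0.541, -0.379, 0.014])]
rabbit1 side [(0.94, [0.441, -0.393, 0.014]), (0.87, [0.685, -0.4, 0.008]), (0.75, [0.43, -0.298, 0.011]), (0.71, [0.525, -0.292, 0.014]), (0.65, [0.305, -0.452, 0.008]), (0.62, [0.54, -0.378, 0.015]), (0.62, [0.426, -0.084, 0.008])]
unit top [(0.68, [0.728, -0.005, -0.0]), (0.54, [0.688, 0.001, 0.011])]
unit side [(0.93, [0.729, -0.002, 0.0]), (0.21, [0.698, 0.183, 0.115])]
tray_handle top [(0.91, [0.596, 0.009, 0.036])]
tray_handle side [(0.79, [0.597, 0.007, 0.039])]
tray_floor top [(0.75, [0.688, 0.001, 0.009]), (0.7, [0.532, -0.526, -0.0])]
tray_floor side [(0.93, [0.687, 0.001, 0.008])]
dial_grip top [(0.56, [0.718, 0.18, 0.104])]
dial_grip side [(0.48, [0.719, 0.174, 0.108])]
dial_pointer top [(0.53, [0.702, 0.183, 0.114])]
dial_pointer side [(0.74, [0.728, -0.003, 0.001]), (0.5, [0.697, 0.185, 0.115])]
mark_orange top []
mark_orange side []
mark_green top []
mark_green side []
[... 261 characters left out ...]
-0.371] 24.537 -0.031 0.036 189 [103.  92.  78.]
cut 0.76 [ 0.445 -0.297] -6.732 -0.034 0.037 233 [108.  94.  69.]
cut 0.76 [ 0.422 -0.086] -162.636 -0.032 0.039 198 [65. 39. 81.]
cut 0.68 [ 0.453 -0.389] -10.069 -0.033 0.037 208 [101.  81.  70.]
cut 0.62 [ 0.685 -0.4  ] -43.922 -0.031 0.039 198 [42. 78. 48.]
cut 0.57 [ 0.533 -0.284] 16.456 -0.036 0.037 249 [88. 87. 77.]
unit ((708.112060546875, 42.95063781738281), (378.7278137207031, 247.6028594970703), 83.56875610351562)
tray_handle ((614.4246215820312, 8.063072204589844), (239.90467834472656, 49.01116180419922), 83.36943054199219)
bin_in ((448.06304931640625, 274.8814697265625), (172.94943237304688, 198.44174194335938), 86.18295288085938)
```

View pics/board.png

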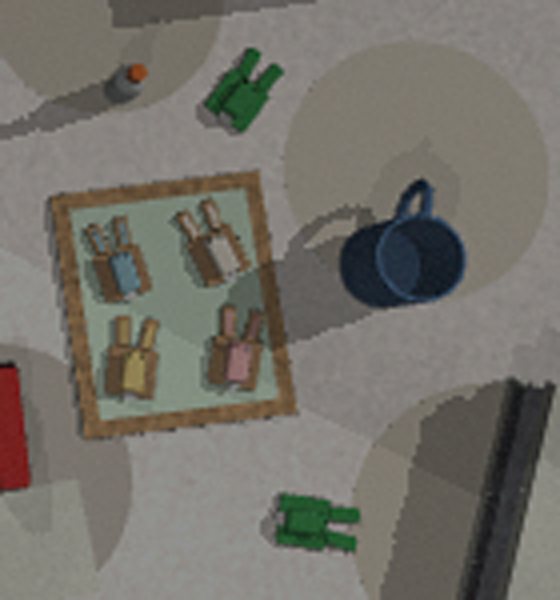

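View pics/unit.png

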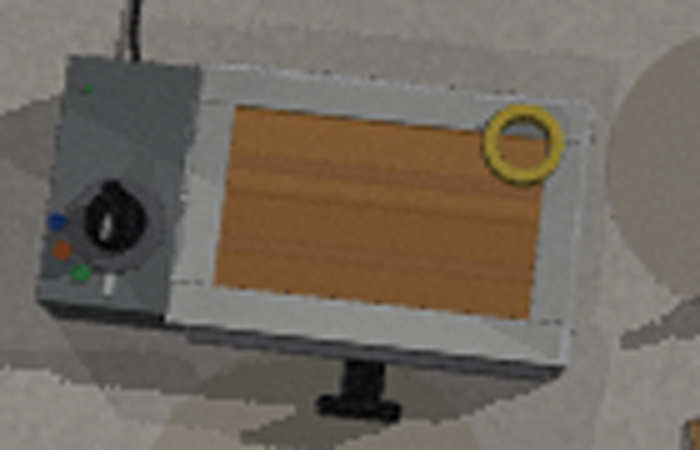

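The board holds exactly four rabbits: yellow at crop px (131,362), pink (237,358), blue (122,270), cream (222,252). The green ones (240,95) and (315,520) and the purple one are off the board and the wrong colour, so they stay. In the unit crop, going clockwise from the white bar (108,283), the tags are green (80,272), orange (62,250) and blue (57,222). Orange is therefore the second click, 1.0 rad.

```bash
cat >> h.py <<'E'
def plan(*T):
    """T: (x,y,z,tx_yaw_deg) absolute TCP targets (tool down); prints turn vector (tool, deg) + shift (tool, m), each as separate call from the previous target"""
    p,M=where();print("at",p.round(4),"yaw",np.degrees(np.arctan2(M[1,0],M[0,0])).round(1))
    for x,y,z,a in T:
        c,s=np.cos(np.radians(a)),np.sin(np.radians(a));N=np.array([[c,s,0],[s,-c,0],[0,0,-1.]])
        q=np.array([x,y,z]);t=np.degrees(R.from_matrix(M.T@N).as_rotvec())
        print("turn",t.round(1),"shift",(M.T@(q-p)).round(4));p,M=q,N
E
python3 - <<'E'
from h import *
from scipy.optimize import least_squares
px=np.array([[226,118],[298.6,177.4],[218.6,168.6],[303.4,125]]);W=unproj("top",px,.07)
L=np.array([[.095,.141],[-.095,-.141],[-.095,.141],[.095,-.141]])
f=lambda v:(v[:2]+L@np.array([[np.cos(v[2]),np.sin(v[2])],[-np.sin(v[2]),np.cos(v[2])]])-W).ravel()
s=least_squares(f,[.73,0,-.1]);print(s.x[:2],np.degrees(s.x[2]),s.fun.round(3))
plan((.597,.008,.12,83.5),(.597,.008,.02,83.5))
E
```

```text
[ 0.72879621 -0.00775103] -5.622279045532758 [ 0.005  0.004 -0.002 -0.002 -0.003  0.001  0.    -0.003]
at [0.1304 0.56   0.1812] yaw 166.9
turn [ 0.  -0.  83.4] shift [-0.5796 -0.4318  0.0611]
turn [0. 0. 0.] shift [0.  0.  0.1]
```

```bash
python3 -m pendant '[[[0,0,7,-0.03,-0.022,0,0.4],[0,0,14,-0.06,-0.043,0,0],[0,0,21,-0.09,-0.065,0,-0.385],[0,0,28,-0.12,-0.087,0,-0.385],[0,0,35,-0.15,-0.11,0,-0.385],[0,0,42,-0.18,-0.13,0,-0.385],[0,0,49,-0.21,-0.152,0,-0.385],[0,0,56,-0.24,-0.174,0,-0.385],[0,0,63,-0.265,-0.195,0,-0.385],[0,0,70,-0.29,-0.216,0,-0.385]]]'
python3 - <<'E'
from h import *
plan((.597,.008,.12,84),(.597,.008,.02,84))
E
```

```text
clock: 2.33
position: [0.3648, 0.2824, 0.1814]
orientation: [2.091, 2.344, 0.001]
wrist_force: [0.4, 0.2, 0.1]
finger_gap: 0.0289
finger_force: 0.0
at [0.3648 0.2824 0.1814] yaw 96.5
turn [ 0.  -0.  12.5] shift [-0.299   0.1995  0.0614]
turn [0. 0. 0.] shift [0.  0.  0.1]
```

```bash
python3 -m pendant '[[[0,0,3,-0.033,0.022,0,-0.385],[0,0,6,-0.066,0.044,0,-0.385],[0,0,9,-0.1,0.067,0.02,-0.385],[0,0,12.5,-0.133,0.089,0.04,-0.385],[0,0,12.5,-0.166,0.111,0.061,-0.385],[0,0,12.5,-0.2,0.133,0.061,-0.385],[0,0,12.5,-0.233,0.155,0.061,-0.385],[0,0,12.5,-0.266,0.177,0.061,-0.385],[0,0,12.5,-0.299,0.2,0.061,-0.385],[0,0,12.5,-0.299,0.2,0.061,-0.385]]]'
python3 - <<'E'
from h import *
plan((.597,.008,.02,84))
t=r.capture("top");r.capture("side")
for n in("top","side"): print([(round(d["p"],2),np.round(d["at"],3).tolist()) for d in r.spot_point(n,"tray_handle")])
s=r.capture("side");crop(s,230,150,330,250,"handle",6)
E
```

```text
clock: 3.17
position: [0.6032, 0.0056, 0.1198]
orientation: [2.329, 2.101, 0.002]
wrist_force: [0.8, 0.8, 0.5]
finger_gap: 0.0281
finger_force: 0.0
at [0.6032 0.0056 0.1198] yaw 84.1
turn [0.3 0.1 0.1] shift [ 0.0019 -0.0068  0.0998]
[]
[(0.69, [0.594, 0.009, 0.037]), (0.34, [0.698, 0.183, 0.112])]
```

View pics/handle.png

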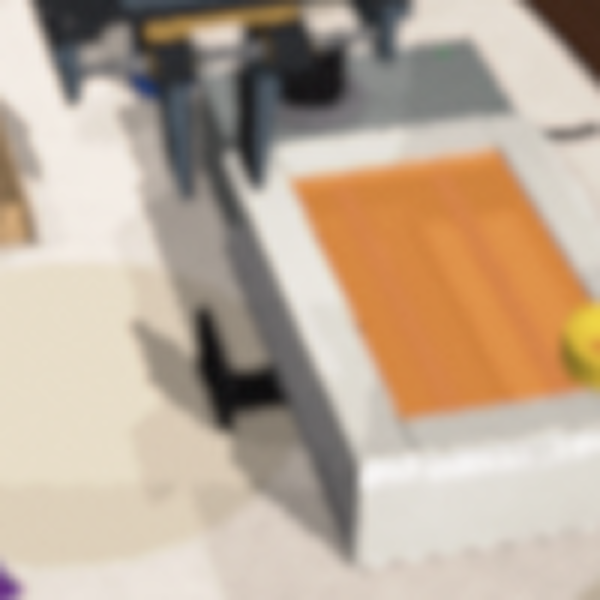

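The picture shows the handle at (225,375) with the fingers above the tray front and the descent path clear. I correct the offset, go down and close.

```bash
python3 -m pendant '[[[0,0,0,0.002,-0.0075,0.015,-0.385],[0,0,0,0.002,-0.0075,0.03,-0.385],[0,0,0,0.002,-0.0075,0.05,-0.385],[0,0,0,0.002,-0.0075,0.07,-0.385],[0,0,0,0.002,-0.0075,0.08,-0.385],[0,0,0,0.002,-0.0075,0.08,-0.385]]]' 
python3 -m pendant '[[[0,0,0,0,0,0.01,-0.385],[0,0,0,0,0,0.019,-0.385],[0,0,0,0,0,0.019,-0.385],[0,0,0,0,0,0.019,-1],[0,0,0,0,0,0.019,-1],[0,0,0,0,0,0.019,-1],[0,0,0,0,0,0.019,-1],[0,0,0,0,0,0.019,-1]]]' 25
```

```text
clock: 3.92
position: [0.5885, 0.015, 0.0382]
orientation: [-2.323, -2.11, 0.006]
wrist_force: [-0.4, 1.2, -0.4]
finger_gap: 0.0278
finger_force: 0.0
clock: 4.58
position: [0.5913, 0.0137, 0.0215]
orientation: [2.327, 2.11, 0.001]
wrist_force: [-0.0, -0.2, 0.9]
finger_gap: 0.0009
finger_force: 0.0
```

Run:
```python
from h import *
for i in range(3): print(r.get_obs()["position"].round(4))
s=r.capture("side");crop(s,230,150,330,250,"miss",6)
print(r.get_obs()["position"].round(4)); print(proj("side",[r.get_obs()["position"]]))
for n in("side",): print([(round(d["p"],2),np.round(d["at"],3).tolist()) for d in r.spot_point(n,"tray_handle")])
```

```text
[0.5913 0.0137 0.0215]
[0.5913 0.0137 0.0215]
[0.5913 0.0137 0.0215]
[0.5913 0.0137 0.0214]
[[263.87953869 212.25687492]]
[(0.6, [0.597, 0.008, 0.038]), (0.18, [0.7, 0.185, 0.116])]
```

View pics/miss.png

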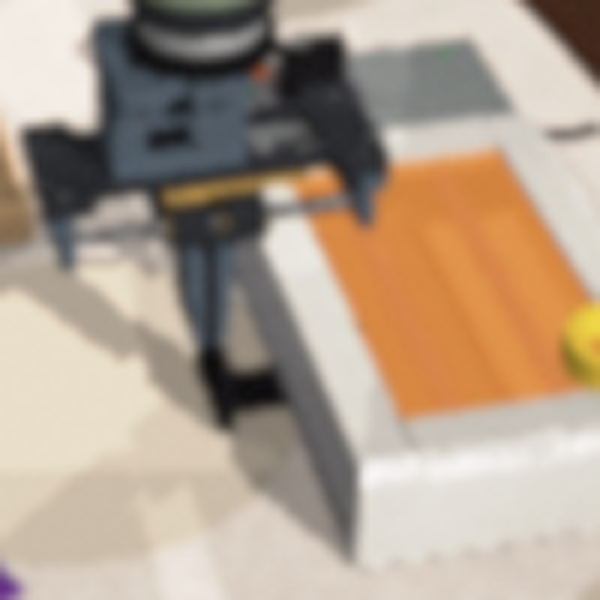

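```bash
python3 -m pendant '[[[0,0,0,0,0,0,-1],[0,0,0,0,0,0,-1],[0,0,0,0,0,0,-1]]]'
python3 - <<'E'
from h import *
print("handle top px->",unproj("top",[[257,187],[249,186],[265,187.5]],.049))
print("handle side px->",unproj("side",[[266.3,212.5]],.035))
print("tip side",unproj("side",[[264.2,208]],.0215),unproj("side",[[264.2,208]],.049))
h=[(.596,.008)]
for y in(-.022,.038):print(y,(proj("side",[[.596-.1*0,y,.049],[.596,y,.012]])-[230,150])*6)
E
```

```text
clock: 4.93
position: [0.591, 0.0138, 0.0212]
orientation: [-2.327, -2.11, -0.0]
wrist_force: [-0.9, -0.1, 0.6]
finger_gap: 0.0007
finger_force: 0.0
handle top px-> [[ 0.59044779  0.00682875]
 [ 0.59372137  0.03497499]
 [ 0.58894802 -0.02126674]]
handle side px-> [[ 0.59307662 -0.00509348]]
tip side [[0.59950809 0.03411557]] [[0.58868374 0.00282297]]
-0.022 [[233.63287355 373.22901786]
 [233.33762137 425.25492503]]
0.038 [[196.68955241 306.83644436]
 [197.1148279  358.14175308]]
```

Run:
```python
from h import *
print((proj("side",[[.6032,.0056,.1198]])-[230,150])*6,"seen 221,186")
s=r.capture("side");t=r.capture("top")
a=cv2.resize(s[175:235,245:295,::-1],(400,480),interpolation=cv2.INTER_NEAREST)
b=cv2.resize(t[150:210,230:280,::-1],(400,480),interpolation=cv2.INTER_NEAREST)
cv2.imwrite("pics/z.png",np.clip(np.hstack([a,b])*1.6,0,255).astype(np.uint8))
```

```text
[[229.19772399 234.33362766]] seen 221,186
```

View pics/z.png

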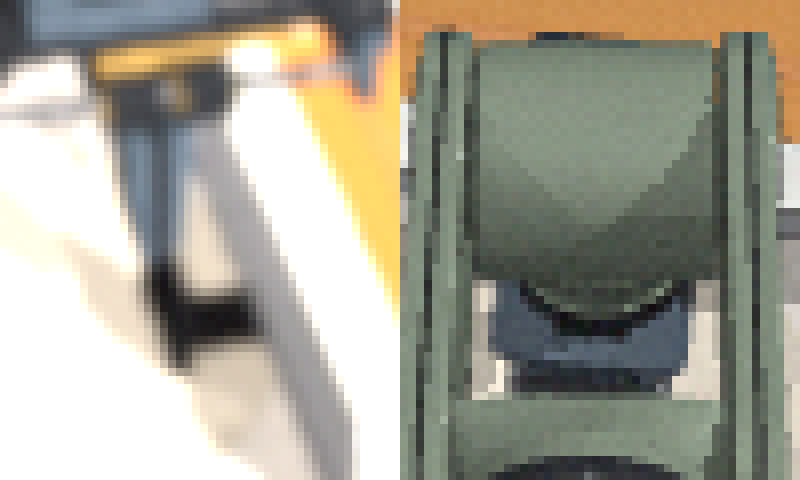

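The picture shows the closed fingertips at (160,265), just over the handle plate top and about 27 mm higher than the reported TCP suggests. I open and descend in small steps, watching the force.

```bash
python3 -m pendant '[[[0,0,0,0,0,-0.01,-0.385],[0,0,0,0,0,-0.01,-0.385],[0,0,0,0,0,-0.01,-0.385],[0,0,0,0,0,-0.01,-0.385],[0,0,0,0,0,0,-0.385],[0,0,0,0,0,0.005,-0.385],[0,0,0,0,0,0.005,-0.385]]]'
python3 -m pendant '[[[0,0,0,0,0,0.005,-0.385],[0,0,0,0,0,0.005,-0.385]]]'
python3 - <<'E'
from h import *
from scipy.optimize import brentq
for xy,px in(((.6032,.0056),181),((.591,.0138),208)):
    print(brentq(lambda z:proj("side",[[*xy,z]])[0,1]-px,0,.3))
print(r.get_obs()["joint_positions"].round(4))
E
```

```text
clock: 5.62
position: [0.5894, 0.0138, 0.0141]
orientation: [-2.325, -2.108, 0.004]
wrist_force: [-0.2, 1.0, -0.1]
finger_gap: 0.0283
finger_force: 0.0
clock: 5.78
position: [0.5903, 0.0138, 0.01]
orientation: [-2.326, -2.109, 0.002]
wrist_force: [-0.9, 0.2, 0.4]
finger_gap: 0.028
finger_force: 0.0
0.1506393687746039
0.039762952508566665
[3.8000e-03 4.9800e-01 1.7528e+00 1.0000e-04 8.9270e-01 1.0160e-01]
```

```bash
python3 -m pendant '[[[0,0,0,0,0,0,-1],[0,0,0,0,0,0,-1],[0,0,0,0,0,0,-1],[0,0,0,0,0,0,-1],[0,0,0,0,0,0,-1]]]' 10
python3 - <<'E'
from h import *
s=r.capture("side")
a=cv2.resize(s[165:235,235:305,::-1],(560,560),interpolation=cv2.INTER_CUBIC)
for P,c in(([.59,.0138,.01],(0,0,255)),([.59,.0138,.037],(0,255,0))):
    u=((proj("side",[P])[0]-[235,165]+.5)*8).astype(int);cv2.circle(a,tuple(int(k) for k in u),3,c,-1)
cv2.imwrite("pics/z2.png",np.clip(a*1.3,0,255).astype(np.uint8))
E
```

```text
clock: 6.2
position: [0.5916, 0.0138, 0.0114]
orientation: [2.327, 2.109, 0.002]
wrist_force: [1.7, -0.5, -1.0]
finger_gap: 0.0103
finger_force: 10.0
```

View pics/z2.png

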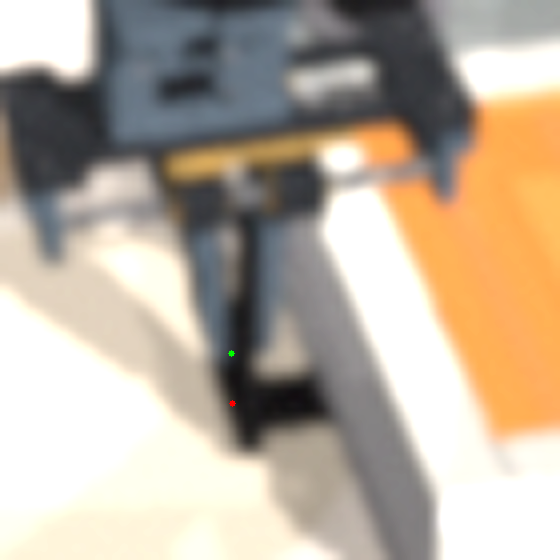

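The picture shows the fingertips at (230,355) gripping the plate, with a gap of 10.3 mm. The true tip height is therefore about 28 mm above the reported z, which I will allow for from here on. I pull the tray out.

```bash
python3 -m pendant '[[[0,0,0,0,-0.01,0,-1],[0,0,0,0,-0.025,0,-1],[0,0,0,0,-0.045,0,-1],[0,0,0,0,-0.065,0,-1],[0,0,0,0,-0.085,0,-1],[0,0,0,0,-0.105,0,-1],[0,0,0,0,-0.12,0,-1],[0,0,0,0,-0.129,0,-1],[0,0,0,0,-0.132,0,-1],[0,0,0,0,-0.132,0,-1]]]' 25
python3 -m pendant '[[[0,0,0,0,0,0,-1],[0,0,0,0,0,0,-1]]]'
```

```text
clock: 7.08
position: [0.4693, 0.0265, 0.0116]
orientation: [2.316, 2.101, 0.024]
wrist_force: [21.6, -2.3, -24.8]
finger_gap: 0.0093
finger_force: 25.0
clock: 7.25
position: [0.4693, 0.0265, 0.0116]
orientation: [2.317, 2.101, 0.023]
wrist_force: [21.0, -1.7, -21.2]
finger_gap: 0.0097
finger_force: 25.0
```

```bash
python3 -m pendant '[[[0,0,0,0,0.004,0,-0.385],[0,0,0,0,0.004,0,-0.385],[0,0,0,0,0.004,0,-0.385],[0,0,0,0,0.004,-0.03,-0.385],[0,0,0,0,0.004,-0.06,-0.385],[0,0,0,0,0.004,-0.1,0],[0,0,0,0,0.004,-0.14,0.1],[0,0,0,0,0.004,-0.16,0.1],[0,0,0,0,0.004,-0.16,0.1]]]'
python3 - <<'E'
from h import *
p,M=where();print(p)
s=r.capture("side");t=r.capture("top")
for q in("tray_handle","tray_floor"):
  for n in("top","side"): print(q,n,[(round(d["p"],2),np.round(d["at"],3).tolist()) for d in r.spot_point(n,q)])
a=cv2.resize(s[150:270,215:375,::-1],(800,600),interpolation=cv2.INTER_CUBIC)
# predicted floor corners if fully out
U=np.array([.7285,-.0045]);an=np.radians(-6);X=np.array([np.cos(an),np.sin(an)]);Y=np.array([-X[1],X[0]])
for dx,dy in((-.054,-.126),(-.054,.126),(.054,-.126),(.054,.126),(-.095,-.03),(-.095,.03)):
    w=U+X*(-.167+dx)+Y*dy; z=.01 if dx>-.09 else .049
    u=(proj("side",[[*w,z]])[0]-[215,150]+.5)*5;cv2.circle(a,tuple(int(k) for k in u),4,(0,0,255),-1)
cv2.imwrite("pics/out.png",np.clip(a*1.2,0,255).astype(np.uint8))
E
```

```text
clock: 8.0
position: [0.4655, 0.0264, 0.176]
orientation: [2.323, 2.106, 0.011]
wrist_force: [-0.0, -0.5, 0.3]
finger_gap: 0.0496
finger_force: 0.0
[0.46547729 0.02638995 0.17602367]
tray_handle top []
tray_handle side [(0.81, [0.467, 0.023, 0.037])]
tray_floor top [(0.59, [0.56, 0.015, 0.009])]
tray_floor side [(0.94, [0.559, 0.012, 0.008])]
```

View pics/out.png

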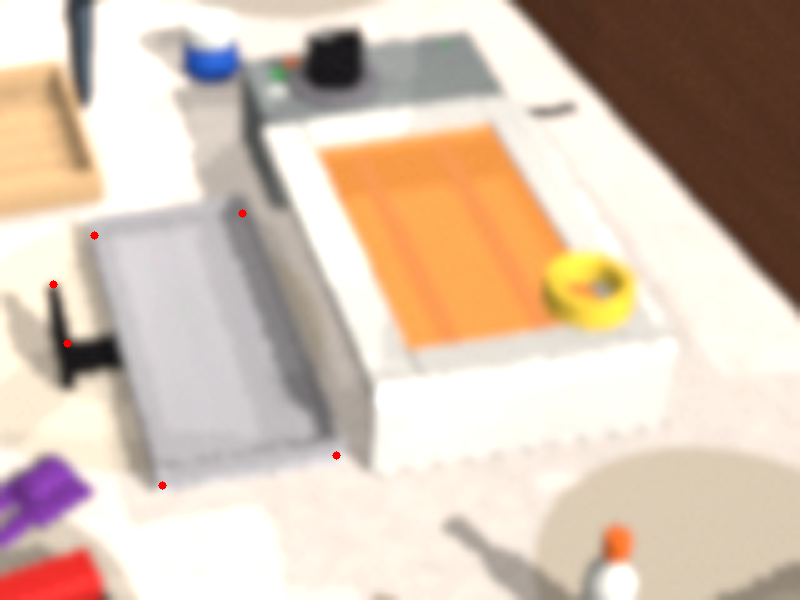

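The picture shows the tray fully out, matching the predicted corners. Next I go above the yellow rabbit and re-measure all four first.

```bash
cat >> h.py <<'E'
def rabbits(lo=(.35,-.45),hi=(.62,-.2),z=.017):
    t=r.capture("top");r.capture("side")
    S=[np.array(d["at"])[:2] for n in("top","side") for d in r.spot_point(n,"rabbit1") if d["p"]>.2]
    for n in("top","side"):
      im=r.capture(n)
      for d in r.cut_out(n,"rabbit1"):
        m=d["region"];c,a,*_,k=rabbit(n,m,z);o=c-.0085*np.array([np.cos(np.radians(a)),np.sin(np.radians(a))])
        if (o>lo).all() and (o<hi).all(): print(n,"org",o.round(3),"yaw",round(float(a),1),k,im[m].mean(0).round(),"spots",[s.round(3).tolist() for s in S if np.hypot(*(s-o))<.025])
E
python3 - <<'E'
from h import *
rabbits()
plan((.434,-.296,.12,-7))
E
```

```text
top org [ 0.538 -0.377] yaw 28.5 238 [109. 100.  86.] spots [[0.538, -0.379]]
top org [ 0.431 -0.295] yaw -11.9 189 [116. 100.  71.] spots [[0.432, -0.297]]
top org [ 0.523 -0.289] yaw 12.0 187 [92. 91. 82.] spots [[0.526, -0.291], [0.525, -0.291]]
side org [ 0.444 -0.393] yaw -9.8 471 [179. 141. 119.] spots [[0.442, -0.39], [0.445, -0.394]]
side org [ 0.434 -0.3  ] yaw -10.4 337 [201. 170. 113.] spots [[0.432, -0.297]]
side org [ 0.538 -0.38 ] yaw 26.9 372 [185. 163. 137.] spots [[0.538, -0.379]]
side org [ 0.521 -0.294] yaw 17.8 320 [155. 153. 137.] spots [[0.526, -0.291], [0.525, -0.291]]
at [0.4636 0.0263 0.1709] yaw 84.4
turn [-0.   0.  91.4] shift [-0.3236  0.0021  0.0509]
```

```bash
python3 -m pendant '[[[0,0,7,-0.035,0,0,0.1],[0,0,14,-0.07,0,0,0.1],[0,0,21,-0.105,0,0,0.1],[0,0,28,-0.14,0,0,0.1],[0,0,35,-0.175,0,0,0.1],[0,0,42,-0.21,0,0,0.1],[0,0,49,-0.245,0,0,0.1],[0,0,56,-0.28,0,0,0.1],[0,0,63,-0.31,0,0.02,0.1],[0,0,70,-0.325,0,0.05,0.1]]]'
python3 -m pendant '[[[0,0,7,0,0,0,0.1],[0,0,14,0,0,0,0.1],[0,0,21,0,0,0.02,0.1],[0,0,24,0,0,0.04,0.1],[0,0,24,0,0,0.06,0.1],[0,0,24,0,0,0.06,0.1]]]'
python3 - <<'E'
from h import *
plan((.433,-.297,0.02,-10))
E
```

```text
clock: 9.53
position: [0.4338, -0.3023, 0.1232]
orientation: [3.112, 0.379, 0.009]
wrist_force: [0.3, -0.1, 0.5]
finger_gap: 0.0499
finger_force: 0.0
clock: 10.03
position: [0.4294, -0.2954, 0.0577]
orientation: [-3.126, 0.263, 0.01]
wrist_force: [-0.6, 0.7, -0.6]
finger_gap: 0.0506
finger_force: 0.0
at [ 0.4294 -0.2954  0.0577] yaw -9.6
turn [-0.2  0.4  0.4] shift [0.0041 0.0011 0.0377]
```

```bash
python3 -m pendant '[[[0,0,0,0.003,0,0.02,0.1],[0,0,0,0.003,0,0.04,-0.1],[0,0,0,0.003,0,0.055,-0.1],[0,0,0,0.003,0,0.062,-0.1],[0,0,0,0.003,0,0.064,-0.1],[0,0,0,0.003,0,0.064,-0.1]]]'
python3 -m pendant '[[[0,0,0,0,0,0.003,-0.1],[0,0,0,0,0,0.003,-0.1]]]'
python3 -m pendant '[[[0,0,0,0,0,0.003,-0.1],[0,0,0,0,0,0.003,-0.1]]]'
```

```text
clock: 10.53
position: [0.4352, -0.2979, -0.0025]
orientation: [3.13, -0.263, 0.001]
wrist_force: [-0.2, -0.9, 0.0]
finger_gap: 0.0409
finger_force: 0.0
clock: 10.7
position: [0.4354, -0.298, -0.0052]
orientation: [3.13, -0.263, 0.002]
wrist_force: [-0.5, 0.1, 0.3]
finger_gap: 0.0408
finger_force: 0.0
clock: 10.87
position: [0.4349, -0.2977, -0.0087]
orientation: [3.13, -0.263, 0.0]
wrist_force: [0.3, 0.3, -0.2]
finger_gap: 0.0408
finger_force: 0.0
```

```bash
for i in 1; do :; done; python3 -m pendant '[[[0,0,0,0,0,0.003,-0.1],[0,0,0,0,0,0.003,-0.1]]]'
python3 -m pendant '[[[0,0,0,0,0,0.0015,-0.1],[0,0,0,0,0,0.0015,-0.1]]]'
python3 -m pendant '[[[0,0,0,0,0,0.0015,-0.1],[0,0,0,0,0,0.0015,-0.1]]]'
```

```text
clock: 11.03
position: [0.4346, -0.2975, -0.0122]
orientation: [-3.13, 0.263, 0.001]
wrist_force: [0.5, -0.3, 0.7]
finger_gap: 0.041
finger_force: 0.0
clock: 11.2
position: [0.4347, -0.2975, -0.0136]
orientation: [-3.13, 0.263, 0.001]
wrist_force: [0.0, 0.5, 0.9]
finger_gap: 0.0409
finger_force: 0.0
clock: 11.37
position: [0.4347, -0.2976, -0.0151]
orientation: [-3.13, 0.263, 0.001]
wrist_force: [-0.8, -0.1, -0.9]
finger_gap: 0.041
finger_force: 0.0
```

Still no contact, so I try closing here.

```bash
python3 -m pendant '[[[0,0,0,0,0,0,-1],[0,0,0,0,0,0,-1],[0,0,0,0,0,0,-1],[0,0,0,0,0,0,-1],[0,0,0,0,0,0,-1]]]' 20
python3 -m pendant '[[[0,0,0,0,0,-0.01,-1],[0,0,0,0,0,-0.02,-1],[0,0,0,0,0,-0.02,-1]]]'
```

```text
clock: 11.78
position: [0.4348, -0.2977, -0.0149]
orientation: [-3.131, 0.263, -0.0]
wrist_force: [0.9, 0.6, 0.4]
finger_gap: 0.0196
finger_force: 20.0
clock: 12.03
position: [0.4364, -0.2987, 0.0075]
orientation: [3.128, -0.263, 0.006]
wrist_force: [0.6, 0.0, -0.3]
finger_gap: 0.0195
finger_force: 20.0
```

Run:
```python
from h import *
plan((.5385,-.0716,.06,-6),(.5385,-.0716,-.009,-6))
```

```text
at [ 0.4364 -0.2987  0.0075] yaw -9.6
turn [ 0.1 -0.2 -3.6] shift [ 0.063  -0.2409 -0.0527]
turn [0. 0. 0.] shift [0.    0.    0.069]
```

```bash
python3 -m pendant '[[[0,0,0,0,0,-0.03,-1],[0,0,0,0.004,-0.015,-0.053,-1],[0,0,-1,0.012,-0.045,-0.053,-1],[0,0,-1,0.02,-0.08,-0.053,-1],[0,0,-2,0.029,-0.115,-0.053,-1],[0,0,-2,0.039,-0.15,-0.053,-1],[0,0,-3,0.048,-0.185,-0.053,-1],[0,0,-3,0.056,-0.215,-0.053,-1],[0,0,-3.6,0.062,-0.235,-0.053,-1],[0,0,-3.6,0.064,-0.242,-0.053,-1]]]'
python3 -m pendant '[[[0,0,0,0,0,0,-1],[0,0,0,0,0,0.01,-1],[0,0,0,0,0,0.03,-1],[0,0,0,0,0,0.045,-1],[0,0,0,0,0,0.055,-1],[0,0,0,0,0,0.06,-1],[0,0,0,0,0,0.06,-1]]]'
python3 - <<'E'
from h import *
plan((.5385,-.0716,-.009,-6))
E
```

```text
clock: 12.87
position: [0.5399, -0.067, 0.0587]
orientation: [-3.137, 0.159, -0.003]
wrist_force: [0.7, -0.9, -0.1]
finger_gap: 0.0196
finger_force: 20.0
clock: 13.45
position: [0.5371, -0.0705, -0.0031]
orientation: [-3.137, 0.167, 0.004]
wrist_force: [0.2, 0.2, -0.3]
finger_gap: 0.0197
finger_force: 20.0
at [ 0.5371 -0.0705 -0.0031] yaw -6.1
turn [-0.   0.2 -0.1] shift [0.0015 0.0009 0.0059]
```

```bash
python3 -m pendant '[[[0,0,0,0.001,0,0.003,-1],[0,0,0,0.001,0,0.006,-1],[0,0,0,0.001,0,0.006,-1],[0,0,0,0.001,0,0.006,-0.3],[0,0,0,0.001,0,0.006,-0.3],[0,0,0,0.001,0,0.006,-0.3],[0,0,0,0.001,0,-0.02,-0.3],[0,0,0,0.001,0,-0.06,-0.3],[0,0,0,0.001,0,-0.065,-0.3]]]'
python3 - <<'E'
from h import *
rabbits((.35,-.45),(.62,0))
plan((.443,-.391,.06,-10))
E
```

```text
clock: 14.2
position: [0.5436, -0.0704, 0.0689]
orientation: [3.136, -0.164, 0.017]
wrist_force: [1.1, 0.1, 0.2]
finger_gap: 0.0319
finger_force: 0.0
top org [ 0.524 -0.29 ] yaw 17.8 207 [94. 92. 82.] spots [[0.523, -0.293], [0.522, -0.292]]
top org [ 0.446 -0.389] yaw -7.8 195 [110.  87.  76.] spots [[0.444, -0.39], [0.443, -0.389]]
top org [ 0.54  -0.374] yaw 27.2 208 [109.  98.  83.] spots [[0.542, -0.377], [0.538, -0.375]]
top org [ 0.483 -0.329] yaw -3.8 2564 [123. 124. 106.] spots []
side org [ 0.443 -0.393] yaw -8.8 492 [183. 146. 124.] spots [[0.444, -0.39], [0.443, -0.389]]
side org [ 0.427 -0.094] yaw -161.8 218 [123.  75. 144.] spots [[0.429, -0.087]]
side org [ 0.519 -0.295] yaw 16.3 328 [162. 159. 142.] spots [[0.523, -0.293], [0.522, -0.292]]
side org [ 0.543 -0.07 ] yaw -5.2 225 [198. 167. 118.] spots [[0.534, -0.069]]
side org [ 0.537 -0.381] yaw 29.4 349 [191. 170. 144.] spots [[0.542, -0.377], [0.538, -0.375]]
at [ 0.5383 -0.0697  0.0618] yaw -6.0
turn [-0.   0.2  4. ] shift [-0.0612  0.3295  0.0019]
```

Run:
```python
from h import *
plan((.523,-.292,.06,17),(.523,-.292,-.015,17),(.523,-.292,.06,17),(.5446,-.0139,.06,-6))
```

```text
at [ 0.5383 -0.0697  0.0618] yaw -6.0
turn [ -0.    0.2 -23. ] shift [0.008  0.2227 0.0017]
turn [0. 0. 0.] shift [0.    0.    0.075]
turn [0. 0. 0.] shift [ 0.     0.    -0.075]
turn [ 0.  0. 23.] shift [ 0.102  -0.2596  0.    ]
```

```bash
python3 -m pendant '[[[0,0,-3,0.001,0.02,0,0],[0,0,-6,0.002,0.05,0,0],[0,0,-9,0.003,0.085,0,0],[0,0,-12,0.004,0.12,0,0],[0,0,-16,0.006,0.155,0,0],[0,0,-20,0.007,0.19,0,0],[0,0,-23,0.008,0.215,0,0],[0,0,-23,0.008,0.223,0.002,0],[0,0,-23,0.008,0.223,0.002,0]]]'
python3 -m pendant '[[[0,0,0,0,0,0,0],[0,0,0,0,0,0.02,0],[0,0,0,0,0,0.04,-0.1],[0,0,0,0,0,0.055,-0.1],[0,0,0,0,0,0.065,-0.1],[0,0,0,0,0,0.065,-0.1],[0,0,0,0,0,0.065,-0.1]]]'
python3 - <<'E'
from h import *
plan((.523,-.292,-.0145,17))
E
```

```text
clock: 15.35
position: [0.5231, -0.2939, 0.0597]
orientation: [-3.107, -0.458, 0.002]
wrist_force: [-0.1, 1.0, 0.0]
finger_gap: 0.0455
finger_force: 0.0
clock: 15.93
position: [0.5241, -0.2913, -0.004]
orientation: [-3.106, -0.466, 0.001]
wrist_force: [-0.0, 0.0, -0.5]
finger_gap: 0.0412
finger_force: 0.0
at [ 0.5241 -0.2913 -0.004 ] yaw 17.1
turn [-0.1  0.   0.1] shift [-0.0012  0.0004  0.0105]
```

```bash
python3 -m pendant '[[[0,0,0,-0.001,0,0.006,-0.1],[0,0,0,-0.001,0,0.0105,-0.1],[0,0,0,-0.001,0,0.0105,-0.1],[0,0,0,-0.001,0,0.0105,-1],[0,0,0,-0.001,0,0.0105,-1],[0,0,0,-0.001,0,0.0105,-1],[0,0,0,-0.001,0,0.0105,-1],[0,0,0,-0.001,0,-0.01,-1],[0,0,0,-0.001,0,-0.04,-1],[0,0,0,-0.001,0,-0.064,-1]]]' 20
python3 -m pendant '[[[0,0,0,0,0,0,-1],[0,0,2,0.006,-0.015,0,-1],[0,0,5,0.018,-0.045,0,-1],[0,0,8,0.032,-0.08,0,-1],[0,0,11,0.046,-0.115,0,-1],[0,0,15,0.06,-0.15,0,-1],[0,0,19,0.075,-0.19,0,-1],[0,0,23,0.09,-0.225,0,-1],[0,0,23,0.099,-0.252,0,-1],[0,0,23,0.102,-0.26,0,-1]]]'
python3 -m pendant '[[[0,0,0,0,0,0,-1],[0,0,0,0,0,0.01,-1],[0,0,0,0,0,0.03,-1],[0,0,0,0,0,0.045,-1],[0,0,0,0,0,0.055,-1],[0,0,0,0,0,0.06,-1],[0,0,0,0,0,0.06,-1]]]'
python3 - <<'E'
from h import *
plan((.5446,-.0139,-.009,-6))
E
```

```text
clock: 16.77
position: [0.5229, -0.2927, 0.0612]
orientation: [-3.107, -0.464, 0.0]
wrist_force: [0.5, -0.3, 0.4]
finger_gap: 0.0197
finger_force: 20.0
clock: 17.6
position: [0.5439, -0.0104, 0.0596]
orientation: [-3.136, 0.159, 0.002]
wrist_force: [-0.2, -0.6, -1.4]
finger_gap: 0.0198
finger_force: 20.0
clock: 18.18
position: [0.5436, -0.0155, -0.0013]
orientation: [3.137, -0.167, -0.004]
wrist_force: [0.3, -0.2, 0.2]
finger_gap: 0.0195
finger_force: 20.0
at [ 0.5436 -0.0155 -0.0013] yaw -6.1
turn [ 0.   0.2 -0.1] shift [ 0.0009 -0.0017  0.0077]
```

```bash
python3 -m pendant '[[[0,0,0,0.001,-0.0015,0.004,-1],[0,0,0,0.001,-0.0015,0.0075,-1],[0,0,0,0.001,-0.0015,0.0075,-1],[0,0,0,0.001,-0.0015,0.0075,-0.3],[0,0,0,0.001,-0.0015,0.0075,-0.3],[0,0,0,0.001,-0.0015,0.0075,-0.3],[0,0,0,0.001,-0.0015,-0.02,-0.3],[0,0,0,0.001,-0.0015,-0.05,-0.3],[0,0,0,0.001,-0.0015,-0.062,-0.3],[0,0,0,0.001,-0.0015,-0.062,-0.3]]]'
python3 - <<'E'
from h import *
rabbits((.35,-.45),(.62,0.03))
plan((.539,-.377,.06,27),(.539,-.377,-.0145,27),(.539,-.377,.06,27),(.5506,.0437,.06,-6))
E
```

```text
clock: 19.02
position: [0.5485, -0.013, 0.0657]
orientation: [-3.137, 0.164, -0.012]
wrist_force: [0.9, -0.2, -0.1]
finger_gap: 0.032
finger_force: 0.0
top org [ 0.54  -0.376] yaw 19.9 224 [111. 101.  86.] spots [[0.542, -0.376], [0.536, -0.375]]
top org [ 0.446 -0.388] yaw -10.6 217 [107.  86.  74.] spots [[0.443, -0.392], [0.443, -0.393]]
side org [ 0.427 -0.094] yaw -159.8 221 [117.  72. 136.] spots [[0.43, -0.084], [0.427, -0.085]]
side org [ 0.544 -0.012] yaw -4.5 185 [170. 167. 153.] spots [[0.548, -0.016], [0.546, -0.014]]
side org [ 0.444 -0.392] yaw -12.0 439 [182. 142. 121.] spots [[0.443, -0.392], [0.443, -0.393]]
side org [ 0.537 -0.381] yaw 28.4 391 [188. 166. 140.] spots [[0.542, -0.376], [0.536, -0.375]]
side org [ 0.541 -0.07 ] yaw -4.1 212 [195. 164. 114.] spots []
side org [ 0.377 -0.181] yaw 6.8 663 [157.  55.  52.] spots []
at [ 0.545  -0.0128  0.0611] yaw -6.0
turn [ -0.    0.1 -33. ] shift [0.0321 0.3628 0.001 ]
turn [0. 0. 0.] shift [0.     0.     0.0745]
turn [0. 0. 0.] shift [ 0.      0.     -0.0745]
turn [ 0.  0. 33.] shift [ 0.2013 -0.3696  0.    ]
```

```bash
python3 -m pendant '[[[0,0,-3,0.003,0.03,0,0],[0,0,-6,0.007,0.07,0,0],[0,0,-10,0.011,0.11,0,0],[0,0,-14,0.014,0.15,0,0],[0,0,-18,0.018,0.19,0,0],[0,0,-22,0.022,0.23,0,0],[0,0,-26,0.026,0.27,0,0],[0,0,-30,0.029,0.31,0,0],[0,0,-32,0.031,0.345,0,0],[0,0,-32,0.032,0.363,0,0]]]'
python3 -m pendant '[[[0,0,0,0,0,0,0],[0,0,0,0,0,0.02,0],[0,0,0,0,0,0.04,-0.1],[0,0,0,0,0,0.055,-0.1],[0,0,0,0,0,0.065,-0.1],[0,0,0,0,0,0.065,-0.1],[0,0,0,0,0,0.065,-0.1]]]'
python3 - <<'E'
from h import *
plan((.539,-.377,-.0145,26),(.539,-.377,.06,26),(.5506,.0437,.06,-6))
E
```

```text
clock: 20.25
position: [0.5388, -0.3814, 0.0612]
orientation: [3.061, 0.703, -0.001]
wrist_force: [-0.0, -0.6, 0.2]
finger_gap: 0.0456
finger_force: 0.0
clock: 20.83
position: [0.5396, -0.3761, -0.0032]
orientation: [-3.06, -0.707, 0.001]
wrist_force: [0.1, 0.3, 0.3]
finger_gap: 0.0411
finger_force: 0.0
at [ 0.5396 -0.3761 -0.0032] yaw 26.0
turn [-0.1  0.   0. ] shift [-0.0009  0.0005  0.0113]
turn [0. 0. 0.] shift [ 0.      0.     -0.0745]
turn [ 0.  0. 32.] shift [ 0.1948 -0.373   0.    ]
```

```bash
python3 -m pendant '[[[0,0,0,-0.001,0,0.006,-0.1],[0,0,0,-0.001,0,0.0113,-0.1],[0,0,0,-0.001,0,0.0113,-0.1],[0,0,0,-0.001,0,0.0113,-1],[0,0,0,-0.001,0,0.0113,-1],[0,0,0,-0.001,0,0.0113,-1],[0,0,0,-0.001,0,0.0113,-1],[0,0,0,-0.001,0,-0.01,-1],[0,0,0,-0.001,0,-0.04,-1],[0,0,0,-0.001,0,-0.063,-1]]]' 20
python3 -m pendant '[[[0,0,0,0,0,0,-1],[0,0,0,0.007,-0.013,0,-1],[0,0,0,0.02,-0.04,0,-1],[0,0,0,0.036,-0.07,0,-1],[0,0,0,0.052,-0.1,0,-1],[0,0,0,0.068,-0.13,0,-1],[0,0,0,0.084,-0.16,0,-1],[0,0,0,0.1,-0.19,0,-1]]]'
python3 -m pendant '[[[0,0,3,0.015,-0.03,0,-1],[0,0,7,0.03,-0.06,0,-1],[0,0,11,0.045,-0.09,0,-1],[0,0,15,0.06,-0.12,0,-1],[0,0,20,0.075,-0.145,0,-1],[0,0,25,0.085,-0.165,0,-1],[0,0,30,0.092,-0.178,0,-1],[0,0,32,0.095,-0.183,0,-1],[0,0,32,0.095,-0.183,0,-1]]]'
python3 -m pendant '[[[0,0,0,0,0,0,-1],[0,0,0,0,0,0.01,-1],[0,0,0,0,0,0.03,-1],[0,0,0,0,0,0.045,-1],[0,0,0,0,0,0.055,-1],[0,0,0,0,0,0.06,-1],[0,0,0,0,0,0.06,-1]]]'
python3 - <<'E'
from h import *
plan((.5506,.0437,-.009,-6))
E
```

```text
clock: 21.67
position: [0.5387, -0.3778, 0.0614]
orientation: [3.061, 0.706, 0.0]
wrist_force: [-0.2, 0.2, -0.3]
finger_gap: 0.0198
finger_force: 20.0
clock: 22.33
position: [0.5436, -0.1604, 0.0587]
orientation: [-3.059, -0.706, 0.004]
wrist_force: [-0.0, -0.2, -0.5]
finger_gap: 0.0198
finger_force: 20.0
clock: 23.08
position: [0.5488, 0.0451, 0.0588]
orientation: [-3.137, 0.161, 0.005]
wrist_force: [0.1, 0.2, -1.0]
finger_gap: 0.02
finger_force: 20.0
clock: 23.67
position: [0.5493, 0.0425, -0.0014]
orientation: [3.137, -0.166, -0.005]
wrist_force: [0.4, 0.4, -1.1]
finger_gap: 0.0197
finger_force: 20.0
at [ 0.5493  0.0425 -0.0014] yaw -6.0
turn [ 0.   0.2 -0. ] shift [ 0.0012 -0.0013  0.0076]
```

```bash
python3 -m pendant '[[[0,0,0,0.001,-0.0015,0.004,-1],[0,0,0,0.001,-0.0015,0.0075,-1],[0,0,0,0.001,-0.0015,0.0075,-1],[0,0,0,0.001,-0.0015,0.0075,-0.3],[0,0,0,0.001,-0.0015,0.0075,-0.3],[0,0,0,0.001,-0.0015,0.0075,-0.3],[0,0,0,0.001,-0.0015,-0.02,-0.3],[0,0,0,0.001,-0.0015,-0.05,-0.3],[0,0,0,0.001,-0.0015,-0.062,-0.3],[0,0,0,0.001,-0.0015,-0.062,-0.3]]]'
python3 - <<'E'
from h import *
rabbits((.35,-.45),(.62,0.1))
plan((.444,-.391,.06,-10),(.444,-.391,-.0145,-10),(.444,-.391,.06,-10),(.5567,.1014,.06,-6))
E
```

```text
clock: 24.5
position: [0.5544, 0.0446, 0.0657]
orientation: [-3.136, 0.165, -0.012]
wrist_force: [0.2, 0.1, -0.7]
finger_gap: 0.032
finger_force: 0.0
top org [ 0.539 -0.072] yaw -0.3 207 [111.  95.  69.] spots [[0.541, -0.065], [0.534, -0.068]]
top org [ 0.446 -0.388] yaw -6.8 233 [106.  88.  76.] spots [[0.441, -0.392], [0.444, -0.391]]
top org [ 0.428 -0.084] yaw -160.9 245 [72. 48. 85.] spots [[0.429, -0.085], [0.425, -0.088]]
side org [ 0.538 -0.07 ] yaw -2.7 213 [192. 162. 113.] spots [[0.541, -0.065], [0.534, -0.068]]
side org [ 0.442 -0.392] yaw -15.6 404 [183. 142. 121.] spots [[0.441, -0.392], [0.444, -0.391]]
side org [ 0.427 -0.093] yaw -152.4 250 [123.  78. 140.] spots [[0.429, -0.085], [0.425, -0.088]]
side org [0.555 0.045] yaw -4.8 169 [204. 181. 157.] spots [[0.551, 0.041]]
side org [ 0.545 -0.012] yaw -6.6 195 [167. 163. 150.] spots [[0.545, -0.013]]
at [0.5509 0.0444 0.0611] yaw -6.0
turn [0.  0.1 4. ] shift [-0.0607  0.4442  0.0013]
turn [0. 0. 0.] shift [0.     0.     0.0745]
turn [0. 0. 0.] shift [ 0.      0.     -0.0745]
turn [ 0.  0. -4.] shift [ 0.0255 -0.5045  0.    ]
```

```bash
python3 -m pendant '[[[0,0,0,-0.005,0.035,0,0],[0,0,0,-0.01,0.075,0,0],[0,0,0,-0.015,0.115,0,0],[0,0,0,-0.02,0.155,0,0],[0,0,0,-0.025,0.19,0,0],[0,0,0,-0.03,0.222,0,0]]]'
python3 -m pendant '[[[0,0,1,-0.005,0.04,0,0],[0,0,2,-0.01,0.08,0,0],[0,0,3,-0.015,0.12,0,0],[0,0,4,-0.02,0.16,0,0],[0,0,4,-0.025,0.195,0,0],[0,0,4,-0.03,0.222,0,0],[0,0,4,-0.03,0.222,0,0]]]'
python3 -m pendant '[[[0,0,0,0,0,0,0],[0,0,0,0,0,0.02,0],[0,0,0,0,0,0.04,-0.1],[0,0,0,0,0,0.055,-0.1],[0,0,0,0,0,0.065,-0.1],[0,0,0,0,0,0.065,-0.1],[0,0,0,0,0,0.065,-0.1]]]'
python3 - <<'E'
from h import *
plan((.444,-.391,-.0145,-10),(.444,-.391,.06,-10),(.5567,.1014,.06,-6))
E
```

```text
clock: 25.4
position: [0.4975, -0.1751, 0.0616]
orientation: [-3.137, 0.166, 0.001]
wrist_force: [-0.6, -0.0, -0.2]
finger_gap: 0.0454
finger_force: 0.0
clock: 25.98
position: [0.444, -0.3959, 0.0614]
orientation: [3.127, -0.281, 0.0]
wrist_force: [0.5, 0.7, 0.3]
finger_gap: 0.0456
finger_force: 0.0
clock: 26.57
position: [0.4457, -0.3899, -0.0031]
orientation: [-3.129, 0.272, 0.001]
wrist_force: [-0.8, -0.5, 0.3]
finger_gap: 0.0415
finger_force: 0.0
at [ 0.4457 -0.3899 -0.0031] yaw -9.9
turn [-0.   0.   0.1] shift [-0.0014  0.0014  0.0114]
turn [0. 0. 0.] shift [ 0.      0.     -0.0745]
turn [ 0.  0. -4.] shift [ 0.0255 -0.5045  0.    ]
```

```bash
python3 -m pendant '[[[0,0,0,-0.001,0.001,0.006,-0.1],[0,0,0,-0.001,0.001,0.0114,-0.1],[0,0,0,-0.001,0.001,0.0114,-0.1],[0,0,0,-0.001,0.001,0.0114,-1],[0,0,0,-0.001,0.001,0.0114,-1],[0,0,0,-0.001,0.001,0.0114,-1],[0,0,0,-0.001,0.001,0.0114,-1],[0,0,0,-0.001,0.001,-0.01,-1],[0,0,0,-0.001,0.001,-0.04,-1],[0,0,0,-0.001,0.001,-0.063,-1]]]' 20
python3 -m pendant '[[[0,0,0,0,0,0,-1],[0,0,0,0.001,-0.015,0,-1],[0,0,0,0.003,-0.045,0,-1],[0,0,0,0.005,-0.08,0,-1],[0,0,0,0.007,-0.115,0,-1],[0,0,0,0.008,-0.15,0,-1],[0,0,0,0.01,-0.185,0,-1],[0,0,0,0.012,-0.22,0,-1],[0,0,0,0.013,-0.252,0,-1]]]'
python3 -m pendant '[[[0,0,-1,0.002,-0.035,0,-1],[0,0,-2,0.004,-0.07,0,-1],[0,0,-3,0.006,-0.105,0,-1],[0,0,-4,0.007,-0.14,0,-1],[0,0,-4,0.009,-0.175,0,-1],[0,0,-4,0.011,-0.21,0,-1],[0,0,-4,0.012,-0.238,0,-1],[0,0,-4,0.0125,-0.252,0,-1],[0,0,-4,0.0125,-0.252,0,-1]]]'
python3 -m pendant '[[[0,0,0,0,0,0,-1],[0,0,0,0,0,0.01,-1],[0,0,0,0,0,0.03,-1],[0,0,0,0,0,0.045,-1],[0,0,0,0,0,0.055,-1],[0,0,0,0,0,0.06,-1],[0,0,0,0,0,0.06,-1]]]'
python3 - <<'E'
from h import *
plan((.5567,.1014,-.009,-6))
E
```

```text
clock: 27.4
position: [0.4444, -0.3918, 0.0615]
orientation: [3.13, -0.274, 0.0]
wrist_force: [0.6, -0.7, -0.6]
finger_gap: 0.0196
finger_force: 20.0
clock: 28.15
position: [0.4998, -0.1427, 0.0589]
orientation: [-3.128, 0.273, 0.004]
wrist_force: [0.6, -0.4, 0.3]
finger_gap: 0.0196
finger_force: 20.0
clock: 28.9
position: [0.5563, 0.1032, 0.059]
orientation: [-3.137, 0.159, 0.003]
wrist_force: [0.7, -0.5, -0.7]
finger_gap: 0.0195
finger_force: 20.0
clock: 29.48
position: [0.5558, 0.0991, -0.0013]
orientation: [3.137, -0.167, -0.005]
wrist_force: [-0.6, -0.0, -0.2]
finger_gap: 0.0197
finger_force: 20.0
at [ 0.5558  0.0991 -0.0013] yaw -6.1
turn [ 0.   0.2 -0.1] shift [ 0.0006 -0.0023  0.0077]
```

```bash
python3 -m pendant '[[[0,0,0,0.0005,-0.002,0.004,-1],[0,0,0,0.0005,-0.002,0.0075,-1],[0,0,0,0.0005,-0.002,0.0075,-1],[0,0,0,0.0005,-0.002,0.0075,-0.3],[0,0,0,0.0005,-0.002,0.0075,-0.3],[0,0,0,0.0005,-0.002,0.0075,-0.3],[0,0,0,0.0005,-0.002,-0.02,-0.3],[0,0,0,0.0005,-0.002,-0.05,-0.3],[0,0,0,0.0005,-0.002,-0.085,-0.3],[0,0,0,0.0005,-0.002,-0.085,-0.3]]]'
python3 - <<'E'
from h import *
rabbits((.48,-.15),(.62,0.16))
s=r.capture("side");cv2.imwrite("pics/loaded.png",np.clip(cv2.resize(s[150:270,215:375,::-1],(640,480),interpolation=cv2.INTER_CUBIC)*1.2,0,255).astype(np.uint8))
plan((.465,.026,.08,84),(.465,.026,-.005,84))
E
```

```text
clock: 30.32
position: [0.5626, 0.1031, 0.0921]
orientation: [-3.134, 0.164, -0.021]
wrist_force: [1.4, 0.4, 0.7]
finger_gap: 0.0321
finger_force: 0.0
top org [ 0.544 -0.012] yaw -10.0 206 [99. 96. 87.] spots [[0.545, -0.015], [0.548, -0.009]]
side org [ 0.546 -0.012] yaw -10.0 205 [163. 159. 146.] spots [[0.545, -0.015], [0.548, -0.009]]
side org [0.554 0.045] yaw -7.9 163 [204. 181. 157.] spots [[0.554, 0.048], [0.55, 0.046]]
side org [ 0.54  -0.069] yaw -4.7 224 [190. 160. 112.] spots [[0.541, -0.065], [0.535, -0.067]]
at [0.557  0.1021 0.084 ] yaw -6.0
turn [ -0.1   0.1 -90. ] shift [-0.0835  0.0853  0.0042]
turn [0. 0. 0.] shift [0.    0.    0.085]
```

View pics/loaded.png

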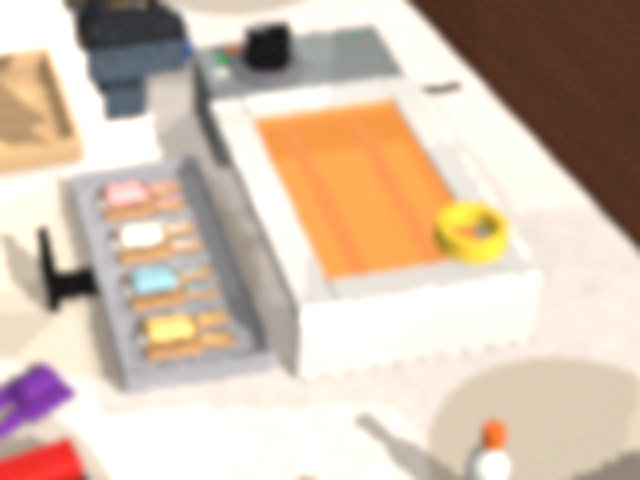

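All four rabbits lie flat side by side in the tray: pink (127,195), cream (140,237), blue (155,282), yellow (170,332). I grip the handle and push the tray home.

```bash
python3 -m pendant '[[[0,0,-7,-0.01,0.01,0,-0.385],[0,0,-14,-0.02,0.02,0,-0.385],[0,0,-21,-0.03,0.03,0,-0.385],[0,0,-28,-0.04,0.04,0,-0.385],[0,0,-35,-0.05,0.05,0,-0.385],[0,0,-42,-0.06,0.06,0,-0.385],[0,0,-49,-0.07,0.07,0,-0.385],[0,0,-56,-0.08,0.08,0,-0.385],[0,0,-63,-0.0835,0.085,0,-0.385],[0,0,-70,-0.0835,0.085,0,-0.385]]]'
python3 -m pendant '[[[0,0,-7,0,0,0,-0.385],[0,0,-14,0,0,0,-0.385],[0,0,-20,0,0,0,-0.385],[0,0,-20,0,0,0,-0.385],[0,0,-20,0,0,0.01,-0.385],[0,0,-20,0,0,0.02,-0.385],[0,0,-20,0,0,0.02,-0.385]]]'
python3 - <<'E'
from h import *
plan((.465,.026,-.005,84))
E
```

```text
clock: 31.6
position: [0.4641, 0.0256, 0.0847]
orientation: [-2.659, -1.671, 0.003]
wrist_force: [0.1, -0.9, 0.4]
finger_gap: 0.0284
finger_force: 0.0
clock: 32.18
position: [0.4642, 0.0263, 0.0634]
orientation: [-2.336, -2.097, 0.005]
wrist_force: [-0.4, 0.4, -0.2]
finger_gap: 0.0279
finger_force: 0.0
at [0.4642 0.0263 0.0634] yaw 83.8
turn [-0.2  0.  -0.2] shift [-0.0002  0.0011  0.0684]
```

```bash
python3 -m pendant '[[[0,0,0,0,0.0015,0.015,-0.385],[0,0,0,0,0.0015,0.03,-0.385],[0,0,0,0,0.0015,0.045,-0.385],[0,0,0,0,0.0015,0.055,-0.385],[0,0,0,0,0.0015,0.062,-0.385],[0,0,0,0,0.0015,0.066,-0.385],[0,0,0,0,0.0015,0.066,-0.385]]]'
python3 -m pendant '[[[0,0,0,0,0,0,-1],[0,0,0,0,0,0,-1],[0,0,0,0,0,0,-1],[0,0,0,0,0,0,-1],[0,0,0,0,0,0,-1]]]' 20
python3 -m pendant '[[[0,0,0,0,0.008,0,-1],[0,0,0,0,0.02,0,-1],[0,0,0,0,0.036,0,-1],[0,0,0,0,0.054,0,-1],[0,0,0,0,0.072,0,-1],[0,0,0,0,0.09,0,-1],[0,0,0,0,0.106,0,-1],[0,0,0,0,0.118,0,-1],[0,0,0,0,0.123,0,-1],[0,0,0,0,0.123,0,-1]]]'
python3 -m pendant '[[[0,0,0,0,0.003,0,-1],[0,0,0,0,0.004,0,-1],[0,0,0,0,0.004,0,-1]]]'
```

```text
clock: 32.77
position: [0.4669, 0.0262, -0.0013]
orientation: [-2.335, -2.101, 0.001]
wrist_force: [0.5, -0.1, 0.1]
finger_gap: 0.0282
finger_force: 0.0
clock: 33.18
position: [0.4688, 0.0262, -0.0002]
orientation: [2.333, 2.101, 0.004]
wrist_force: [3.7, -0.5, 1.0]
finger_gap: 0.0098
finger_force: 20.0
clock: 34.02
position: [0.5915, 0.0134, -0.0002]
orientation: [2.334, 2.101, 0.004]
wrist_force: [2.2, 1.2, 5.2]
finger_gap: 0.0099
finger_force: 20.0
clock: 34.27
position: [0.5932, 0.0132, -0.0002]
orientation: [-2.334, -2.102, -0.0]
wrist_force: [0.5, 1.4, 5.2]
finger_gap: 0.0099
finger_force: 20.0
```

```bash
python3 -m pendant '[[[0,0,0,0,0.003,0,-1],[0,0,0,0,0.003,0,-1]]]'
python3 -m pendant '[[[0,0,0,0,0.002,0,-1],[0,0,0,0,0.003,0,-1]]]'
python3 -m pendant '[[[0,0,0,0,0,0,-1],[0,0,0,0,0,0,-1],[0,0,0,0,0,0,-1]]]'
```

```text
clock: 34.43
position: [0.5961, 0.0129, -0.0002]
orientation: [-2.334, -2.102, -0.0]
wrist_force: [-0.6, 0.8, 4.7]
finger_gap: 0.0101
finger_force: 20.0
clock: 34.6
position: [0.5979, 0.0127, -0.0002]
orientation: [-2.333, -2.1, 0.002]
wrist_force: [-4.7, 1.0, 8.5]
finger_gap: 0.0096
finger_force: 20.0
clock: 34.85
position: [0.5979, 0.0127, -0.0002]
orientation: [-2.333, -2.101, 0.002]
wrist_force: [-3.2, 1.1, 6.7]
finger_gap: 0.0098
finger_force: 20.0
```

```bash
python3 -m pendant '[[[0,0,0,0,0.002,0,-1],[0,0,0,0,0.004,0,-1],[0,0,0,0,0.004,0,-1]]]'
python3 -m pendant '[[[0,0,0,0,0,0,-0.385],[0,0,0,0,-0.004,0,-0.385],[0,0,0,0,-0.004,0,-0.385],[0,0,0,0,-0.004,-0.03,-0.385],[0,0,0,0,-0.004,-0.07,-0.385],[0,0,0,0,-0.004,-0.11,-0.2],[0,0,0,0,-0.004,-0.15,-0.2],[0,0,0,0,-0.004,-0.17,-0.2],[0,0,0,0,-0.004,-0.17,-0.2]]]'
python3 - <<'E'
from h import *
r.capture("side");r.capture("top")
for q in("tray_handle","tray_floor","dial_grip","dial_pointer"):
  for n in("side","top"): print(q,n,[(round(d["p"],2),np.round(d["at"],3).tolist()) for d in r.spot_point(n,q)][:1])
plan((.7185,.177,.15,174))
E
```

```text
clock: 35.1
position: [0.5975, 0.0128, -0.0003]
orientation: [-2.329, -2.096, 0.012]
wrist_force: [-11.1, 3.3, 14.4]
finger_gap: 0.0095
finger_force: 20.0
clock: 35.85
position: [0.6027, 0.0122, 0.1749]
orientation: [2.329, 2.097, 0.013]
wrist_force: [1.1, 0.1, 0.9]
finger_gap: 0.0367
finger_force: 0.0
tray_handle side []
tray_handle top []
tray_floor side [(0.75, [0.692, 0.001, 0.006])]
tray_floor top []
dial_grip side [(0.64, [0.719, 0.174, 0.108])]
dial_grip top [(0.43, [0.72, 0.181, 0.106])]
dial_pointer side [(0.48, [0.699, 0.184, 0.118])]
dial_pointer top [(0.6, [0.701, 0.185, 0.117])]
at [0.5992 0.0123 0.1682] yaw 84.0
turn [ -0.1  -0.1 -90. ] shift [0.1763 0.1015 0.018 ]
```

```bash
python3 -m pendant '[[[0,0,-7,0.02,0.01,0,-0.2],[0,0,-14,0.04,0.022,0,-0.2],[0,0,-21,0.06,0.034,0,-0.2],[0,0,-28,0.08,0.046,0,-0.2],[0,0,-35,0.1,0.058,0,-0.2],[0,0,-42,0.12,0.07,0,-0.2],[0,0,-49,0.14,0.082,0,-0.2],[0,0,-56,0.16,0.094,0,-0.2],[0,0,-63,0.175,0.101,0,-0.2],[0,0,-70,0.178,0.102,0,-0.2]]]'
python3 -m pendant '[[[0,0,-7,0,0,0,-0.2],[0,0,-14,0,0,0,-0.2],[0,0,-20,0,0,0,-0.2],[0,0,-20,0,0,0.02,-0.2],[0,0,-20,0,0,0.045,-0.2],[0,0,-20,0,0,0.06,-0.2],[0,0,-20,0,0,0.06,-0.2],[0,0,-20,0,0,0.06,-0.2]]]'
python3 - <<'E'
from h import *
plan((.719,.179,.064,174))
s=r.capture("side");crop(s,245,120,325,180,"dial",8)
E
```

```text
clock: 37.18
position: [0.7207, 0.1815, 0.1677]
orientation: [-0.694, -3.063, -0.002]
wrist_force: [-0.3, 0.0, -0.3]
finger_gap: 0.0365
finger_force: 0.0
clock: 37.85
position: [0.7191, 0.1786, 0.108]
orientation: [-0.165, -3.135, 0.001]
wrist_force: [0.8, 0.7, 0.6]
finger_gap: 0.0364
finger_force: 0.0
at [0.7191 0.1786 0.108 ] yaw 174.0
turn [-0.  -0.1 -0. ] shift [0.     0.0005 0.044 ]
```

View pics/dial.png

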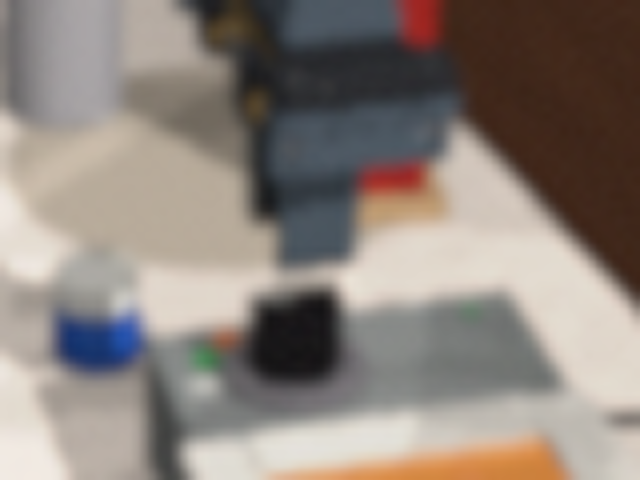

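The dial is at (295,330) under the gripper, its pointer toward the white bar (205,382), with the orange tag at (228,340). I grip it and turn it 1.0 rad clockwise.

```bash
python3 -m pendant '[[[0,0,0,0,0,0.012,-0.2],[0,0,0,0,0,0.025,-0.2],[0,0,0,0,0,0.036,-0.2],[0,0,0,0,0,0.043,-0.2],[0,0,0,0,0,0.043,-0.2],[0,0,0,0,0,0.043,-0.2]]]'
python3 -m pendant '[[[0,0,0,0,0,0,-1],[0,0,0,0,0,0,-1],[0,0,0,0,0,0,-1],[0,0,0,0,0,0,-1],[0,0,0,0,0,0,-1]]]' 30
```

```text
clock: 38.4
position: [0.7196, 0.1786, 0.0659]
orientation: [-0.165, -3.137, -0.0]
wrist_force: [0.5, -0.1, 0.3]
finger_gap: 0.0364
finger_force: 0.0
clock: 38.82
position: [0.7202, 0.1803, 0.0669]
orientation: [0.164, 3.136, 0.005]
wrist_force: [0.5, 4.1, 0.4]
finger_gap: 0.0136
finger_force: 30.0
```

```bash
python3 -m pendant '[[[0,0,7,0,0.001,0,-1],[0,0,14,0,0.002,0,-1],[0,0,21,0,0.002,0,-1],[0,0,28,0,0.002,0,-1],[0,0,35,0,0.002,0,-1],[0,0,42,0,0.002,0,-1],[0,0,49,0,0.002,0,-1],[0,0,56,0,0.002,0,-1],[0,0,58,0,0.002,0,-1],[0,0,58,0,0.002,0,-1]]]'
python3 -m pendant '[[[0,0,0,0,0,0,-0.2],[0,0,0,0,0,0,-0.2],[0,0,0,0,0,0,-0.2],[0,0,0,0,0,-0.02,-0.2],[0,0,0,0,0,-0.05,-0.2],[0,0,0,0,0,-0.07,-0.2],[0,0,0,0,0,-0.07,-0.2]]]'
python3 - <<'E'
from h import *
print(where()[0],np.degrees(np.arctan2(where()[1][1,0],where()[1][0,0])))
s=r.capture("side");crop(s,245,120,325,180,"dial2",8)
for q in("dial_grip","dial_pointer","mark_orange","mark_green","mark_blue"):print(q,[(round(d["p"],2),np.round(d["at"],3).tolist()) for d in r.spot_point("side",q)][:1])
E
```

```text
clock: 39.65
position: [0.7195, 0.1794, 0.0669]
orientation: [1.665, 2.663, -0.003]
wrist_force: [-1.8, -2.2, 3.5]
finger_gap: 0.0136
finger_force: 30.0
clock: 40.23
position: [0.7228, 0.1815, 0.1417]
orientation: [1.661, 2.659, 0.011]
wrist_force: [1.0, 1.0, 0.9]
finger_gap: 0.0366
finger_force: 0.0
[0.72276532 0.18151002 0.14173067] 116.01955613546698
dial_grip [(0.6, [0.718, 0.175, 0.105])]
dial_pointer [(0.65, [0.708, 0.201, 0.114])]
mark_orange [(0.27, [0.445, 0.28, 0.002])]
mark_green [(0.66, [0.688, -0.289, 0.0])]
mark_blue []
```

View pics/dial2.png

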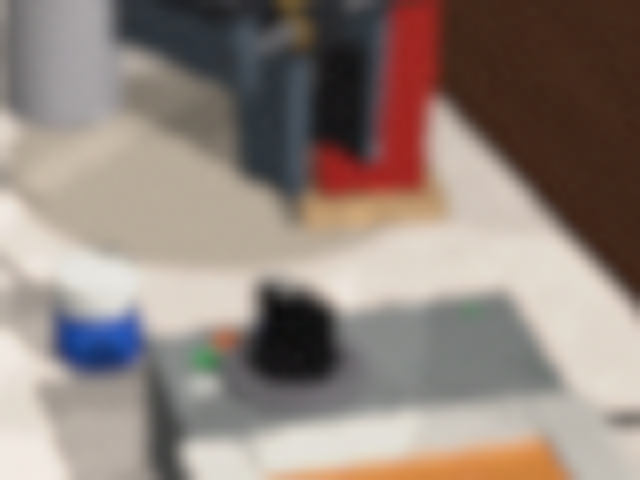

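The pointer is turned toward the orange tag: measured direction about 56° from off, which is 1.0 rad. I wait out the time, re-grip and turn back.

```bash
python3 -m pendant '[[[0,0,0,0,0,0,-0.2],[0,0,0,0,0,0,-0.2],[0,0,0,0,0,0,-0.2],[0,0,0,0,0,0,-0.2],[0,0,0,0,0,0,-0.2],[0,0,0,0,0,0,-0.2],[0,0,0,0,0,0,-0.2],[0,0,0,0,0,0,-0.2],[0,0,0,0,0,0,-0.2],[0,0,0,0,0,0,-0.2]]]'
python3 -m pendant '[[[0,0,0,0,0,0,-0.2],[0,0,0,0,0,0,-0.2],[0,0,0,0,0,0,-0.2],[0,0,0,0,0,0,-0.2],[0,0,0,0,0,0,-0.2],[0,0,0,0,0,0,-0.2],[0,0,0,0,0,0,-0.2],[0,0,0,0,0,0,-0.2],[0,0,0,0,0,0,-0.2],[0,0,0,0,0,0,-0.2]]]'
python3 -m pendant '[[[0,0,0,0,0,0.02,-0.2],[0,0,0,0,0,0.04,-0.2],[0,0,0,0,0,0.06,-0.2],[0,0,0,0,0,0.07,-0.2],[0,0,0,0,0,0.07,-0.2],[0,0,0,0,0,0.07,-1],[0,0,0,0,0,0.07,-1],[0,0,0,0,0,0.07,-1],[0,0,0,0,0,0.07,-1],[0,0,0,0,0,0.07,-1]]]' 30
python3 -m pendant '[[[0,0,-7,0,0,0,-1],[0,0,-14,0,0,0,-1],[0,0,-21,0,0,0,-1],[0,0,-28,0,0,0,-1],[0,0,-35,0,0,0,-1],[0,0,-42,0,0,0,-1],[0,0,-49,0,0,0,-1],[0,0,-56,0,0,0,-1],[0,0,-59,0,0,0,-1],[0,0,-59,0,0,0,-1]]]'
python3 -m pendant '[[[0,0,0,0,0,0,-0.2],[0,0,0,0,0,0,-0.2],[0,0,0,0,0,0,-0.2],[0,0,0,0,0,-0.02,-0.2],[0,0,0,0,0,-0.05,-0.2],[0,0,0,0,0,-0.08,-0.2],[0,0,0,0,0,-0.1,-0.2],[0,0,0,0,0,-0.1,-0.2]]]'
python3 - <<'E'
from h import *
r.capture("side");r.capture("top")
for n in("side","top"):
  for q in("dial_grip","dial_pointer"):print(n,q,[(round(d["p"],2),np.round(d["at"],3).tolist()) for d in r.spot_point(n,q)][:2])
plan((.5975,.0125,.12,84),(.5975,.0125,0,84))
E
```

```text
clock: 41.37
position: [0.7198, 0.1806, 0.1362]
orientation: [1.665, 2.664, 0.0]
wrist_force: [-0.5, -0.1, 0.0]
finger_gap: 0.0368
finger_force: 0.0
clock: 42.2
position: [0.7198, 0.1806, 0.1361]
orientation: [-1.665, -2.664, -0.0]
wrist_force: [1.0, -0.5, -0.3]
finger_gap: 0.0367
finger_force: 0.0
clock: 43.03
position: [0.7192, 0.1802, 0.0678]
orientation: [-1.665, -2.664, 0.001]
wrist_force: [-5.1, -2.0, 6.3]
finger_gap: 0.0137
finger_force: 30.0
clock: 43.87
position: [0.7194, 0.1805, 0.0677]
orientation: [-0.139, -3.138, -0.001]
wrist_force: [-4.5, -1.1, 5.7]
finger_gap: 0.0137
finger_force: 30.2
clock: 44.53
position: [0.7229, 0.1815, 0.1722]
orientation: [0.136, 3.128, 0.005]
wrist_force: [0.5, -0.2, 0.7]
finger_gap: 0.0362
finger_force: 0.0
side dial_grip [(0.42, [0.72, 0.176, 0.107])]
side dial_pointer [(0.6, [0.696, 0.183, 0.113])]
top dial_grip [(0.44, [0.72, 0.181, 0.105]), (0.25, [0.412, 0.554, -0.001])]
top dial_pointer [(0.47, [0.728, -0.004, 0.002]), (0.38, [0.699, 0.184, 0.114])]
at [0.7189 0.1804 0.1638] yaw 175.0
turn [-0.2 -0.1 91. ] shift [ 0.1061 -0.1778  0.0444]
turn [0. 0. 0.] shift [0.   0.   0.12]
```

The dial is back at off; the pointer reads the same as at the start. Now I draw the tray out again.

```bash
python3 -m pendant '[[[0,0,7,0.01,-0.018,0,-0.385],[0,0,14,0.022,-0.038,0,-0.385],[0,0,21,0.034,-0.058,0,-0.385],[0,0,28,0.046,-0.078,0,-0.385],[0,0,35,0.058,-0.098,0,-0.385],[0,0,42,0.07,-0.118,0,-0.385],[0,0,49,0.082,-0.138,0,-0.385],[0,0,56,0.094,-0.158,0,-0.385],[0,0,63,0.103,-0.172,0,-0.385],[0,0,70,0.106,-0.178,0,-0.385]]]'
python3 -m pendant '[[[0,0,7,0,0,0,-0.385],[0,0,14,0,0,0,-0.385],[0,0,21,0,0,0.02,-0.385],[0,0,21,0,0,0.05,-0.385],[0,0,21,0,0,0.08,-0.385],[0,0,21,0,0,0.09,-0.385],[0,0,21,0,0,0.09,-0.385]]]'
python3 - <<'E'
from h import *
plan((.5975,.0125,0,84))
E
```

```text
clock: 45.67
position: [0.5964, 0.0108, 0.1651]
orientation: [-1.921, -2.483, 0.004]
wrist_force: [0.1, 0.4, -0.1]
finger_gap: 0.0279
finger_force: 0.0
clock: 46.25
position: [0.5958, 0.0125, 0.0725]
orientation: [-2.331, -2.098, 0.009]
wrist_force: [-1.0, -0.0, 0.0]
finger_gap: 0.0284
finger_force: 0.0
at [0.5958 0.0125 0.0725] yaw 84.0
turn [-0.5  0.  -0. ] shift [0.0002 0.0023 0.0725]
```

```bash
python3 -m pendant '[[[0,0,0,0,0.001,0.015,-0.385],[0,0,0,0,0.001,0.03,-0.385],[0,0,0,0,0.001,0.045,-0.385],[0,0,0,0,0.001,0.06,-0.385],[0,0,0,0,0.001,0.068,-0.385],[0,0,0,0,0.001,0.072,-0.385],[0,0,0,0,0.001,0.072,-0.385]]]'
python3 -m pendant '[[[0,0,0,0,0,0,-1],[0,0,0,0,0,0,-1],[0,0,0,0,0,0,-1],[0,0,0,0,0,0,-1],[0,0,0,0,0,0,-1]]]' 25
python3 -m pendant '[[[0,0,0,0,-0.008,0,-1],[0,0,0,0,-0.02,0,-1],[0,0,0,0,-0.036,0,-1],[0,0,0,0,-0.054,0,-1],[0,0,0,0,-0.072,0,-1],[0,0,0,0,-0.09,0,-1],[0,0,0,0,-0.106,0,-1],[0,0,0,0,-0.12,0,-1],[0,0,0,0,-0.127,0,-1],[0,0,0,0,-0.127,0,-1]]]'
python3 -m pendant '[[[0,0,0,0,-0.003,0,-1],[0,0,0,0,-0.004,0,-1],[0,0,0,0,-0.004,0,-1]]]'
```

```text
clock: 46.83
position: [0.6, 0.0125, 0.0043]
orientation: [-2.335, -2.102, -0.0]
wrist_force: [0.3, -0.3, -0.2]
finger_gap: 0.0282
finger_force: 0.0
clock: 47.25
position: [0.5978, 0.0127, 0.0049]
orientation: [-2.333, -2.1, 0.003]
wrist_force: [-5.6, 0.5, 5.5]
finger_gap: 0.0098
finger_force: 25.0
clock: 48.08
position: [0.4719, 0.0258, 0.0049]
orientation: [-2.334, -2.102, 0.001]
wrist_force: [-1.5, -0.4, 5.7]
finger_gap: 0.0099
finger_force: 25.0
clock: 48.33
position: [0.4707, 0.0259, 0.0049]
orientation: [2.333, 2.101, 0.003]
wrist_force: [0.4, -2.4, 7.0]
finger_gap: 0.0096
finger_force: 25.0
```

```bash
python3 -m pendant '[[[0,0,0,0,-0.003,0,-1],[0,0,0,0,-0.004,0,-1],[0,0,0,0,-0.004,0,-1]]]'
python3 -m pendant '[[[0,0,0,0,0,0,-0.385],[0,0,0,0,0.002,0,-0.385],[0,0,0,0,0.002,0,-0.385],[0,0,0,0,0.002,-0.03,-0.385],[0,0,0,0,0.002,-0.07,-0.385],[0,0,0,0,0.002,-0.1,-0.2],[0,0,0,0,0.002,-0.12,-0.2],[0,0,0,0,0.002,-0.12,-0.2]]]'
python3 - <<'E'
from h import *
rabbits((.48,-.15),(.62,0.16))
for n in("top","side"): print([(round(d["p"],2),np.round(d["at"],3).tolist()) for d in r.spot_point(n,"bin_in")])
m=r.cut_out("top","bin_in");print(len(m))
s=r.capture("side");cv2.imwrite("pics/cured.png",np.clip(cv2.resize(s[110:270,155:355,::-1],(800,640),interpolation=cv2.INTER_CUBIC)[:600]*1.2,0,255).astype(np.uint8))
plan((.5567,.1014,.06,174))
E
```

```text
clock: 48.58
position: [0.4689, 0.0261, 0.0049]
orientation: [2.331, 2.099, 0.007]
wrist_force: [4.2, -3.3, 2.6]
finger_gap: 0.0097
finger_force: 25.0
clock: 49.25
position: [0.4701, 0.0267, 0.1281]
orientation: [2.331, 2.099, 0.01]
wrist_force: [0.9, -1.1, 0.6]
finger_gap: 0.0363
finger_force: 0.0
top org [ 0.543 -0.071] yaw -0.1 206 [110.  93.  67.] spots [[0.544, -0.064], [0.535, -0.07]]
top org [0.569 0.108] yaw -27.5 103 [123.  96.  82.] spots [[0.557, 0.106], [0.557, 0.108]]
side org [ 0.546 -0.012] yaw -7.9 231 [165. 159. 146.] spots [[0.545, -0.016], [0.547, -0.011]]
side org [0.547 0.068] yaw -16.8 164 [206. 181. 155.] spots [[0.546, 0.065], [0.538, 0.067]]
[(0.62, [0.445, 0.277, 0.004])]
[(0.72, [0.446, 0.279, 0.004]), (0.67, [0.535, -0.525, 0.003]), (0.66, [0.727, -0.001, -0.002]), (0.59, [0.775, -0.102, 0.073])]
1
at [0.4672 0.0264 0.1238] yaw 84.0
turn [ -0.  -0. -90.] shift [0.084  0.0812 0.0637]
```

View pics/cured.png

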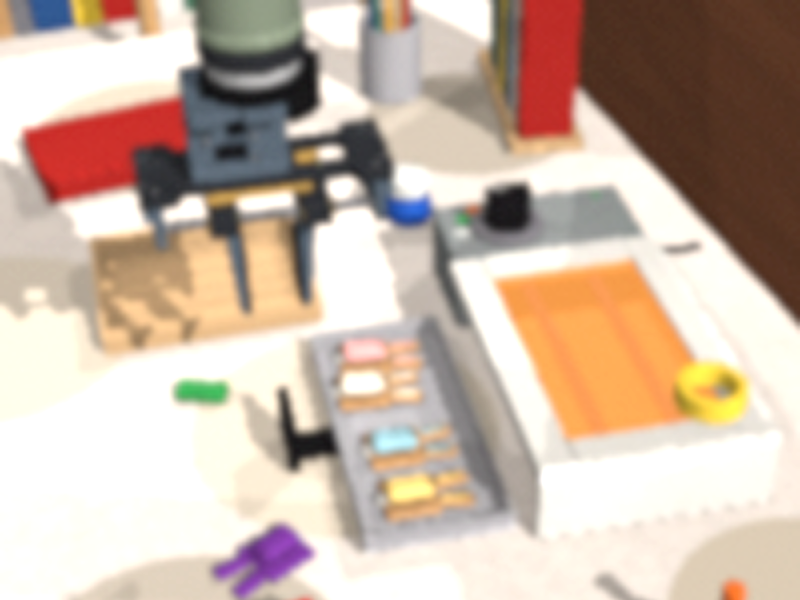

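The tray is out. The cream rabbit (360,383) was knocked close to pink (365,348), but all four still lie flat. I start with yellow (410,488), which goes to the box.

Run:
```python
from h import *
plan((.539,-.069,.06,174),(.539,-.069,-.0095,174),(.539,-.069,.06,174),(.4811,.3146,.06,176))
```

```text
at [0.4672 0.0264 0.1238] yaw 84.0
turn [ -0.  -0. -90.] shift [-0.0873  0.0814  0.0637]
turn [0. 0. 0.] shift [0.     0.     0.0695]
turn [0. 0. 0.] shift [ 0.      0.     -0.0695]
turn [ 0.  0. -2.] shift [0.0977 0.3754 0.    ]
```

```bash
python3 -m pendant '[[[0,0,-7,-0.01,0.01,0,-0.2],[0,0,-14,-0.02,0.02,0,-0.2],[0,0,-21,-0.03,0.03,0,-0.2],[0,0,-28,-0.04,0.04,0,-0.2],[0,0,-35,-0.052,0.05,0,-0.2],[0,0,-42,-0.064,0.06,0,-0.2],[0,0,-49,-0.075,0.07,0,-0.2],[0,0,-56,-0.083,0.078,0,-0.2],[0,0,-63,-0.087,0.081,0,-0.2],[0,0,-70,-0.087,0.081,0,-0.2]]]'
python3 -m pendant '[[[0,0,-7,0,0,0.02,-0.2],[0,0,-14,0,0,0.05,-0.2],[0,0,-20,0,0,0.08,-0.2],[0,0,-20,0,0,0.11,-0.2],[0,0,-20,0,0,0.12,-0.2],[0,0,-20,0,0,0.12,-0.2],[0,0,-20,0,0,0.12,-0.2]]]'
python3 - <<'E'
from h import *
plan((.539,-.069,-.0095,174))
E
```

```text
clock: 50.68
position: [0.5396, -0.0697, 0.1238]
orientation: [0.7, 3.062, -0.0]
wrist_force: [1.0, -0.4, -0.2]
finger_gap: 0.0363
finger_force: 0.0
clock: 51.27
position: [0.5394, -0.0687, 0.0045]
orientation: [0.165, 3.137, 0.0]
wrist_force: [0.4, 0.0, 0.4]
finger_gap: 0.0366
finger_force: 0.0
at [ 0.5394 -0.0687  0.0045] yaw 174.0
turn [ 0.  0. -0.] shift [ 0.0003 -0.0004  0.014 ]
```

```bash
python3 -m pendant '[[[0,0,0,0,0,0.007,-0.2],[0,0,0,0,0,0.014,-0.2],[0,0,0,0,0,0.014,-0.2],[0,0,0,0,0,0.014,-1],[0,0,0,0,0,0.014,-1],[0,0,0,0,0,0.014,-1],[0,0,0,0,0,0.014,-1],[0,0,0,0,0,-0.01,-1],[0,0,0,0,0,-0.04,-1],[0,0,0,0,0,-0.056,-1]]]' 20
python3 -m pendant '[[[0,0,0,0,0,0,-1],[0,0,0,0.004,0.015,0,-1],[0,0,0,0.01,0.04,0,-1],[0,0,0,0.018,0.07,0,-1],[0,0,0,0.026,0.1,0,-1],[0,0,0,0.034,0.13,0,-1],[0,0,0,0.042,0.16,0,-1],[0,0,0,0.049,0.188,0,-1]]]'
python3 -m pendant '[[[0,0,-1,0.008,0.03,0,-1],[0,0,-2,0.016,0.06,0,-1],[0,0,-2,0.024,0.09,0,-1],[0,0,-2,0.032,0.12,0,-1],[0,0,-2,0.04,0.15,0,-1],[0,0,-2,0.046,0.175,0,-1],[0,0,-2,0.049,0.187,0,-1],[0,0,-2,0.049,0.187,0,-1]]]'
python3 -m pendant '[[[0,0,0,0,0,0,-1],[0,0,0,0,0,0.01,-1],[0,0,0,0,0,0.03,-1],[0,0,0,0,0,0.05,-1],[0,0,0,0,0,0.06,-1],[0,0,0,0,0,0.065,-1],[0,0,0,0,0,0.065,-1]]]'
python3 - <<'E'
from h import *
plan((.4811,.3146,-.0135,176))
E
```

```text
clock: 52.1
position: [0.5401, -0.0688, 0.0626]
orientation: [0.165, 3.134, -0.0]
wrist_force: [1.2, 0.0, -0.6]
finger_gap: 0.0196
finger_force: 20.0
clock: 52.77
position: [0.5084, 0.1249, 0.059]
orientation: [-0.164, -3.135, 0.0]
wrist_force: [0.5, -0.0, -0.2]
finger_gap: 0.0195
finger_force: 20.0
clock: 53.43
position: [0.4799, 0.3165, 0.0591]
orientation: [-0.105, -3.139, 0.0]
wrist_force: [0.0, 0.3, -0.7]
finger_gap: 0.0195
finger_force: 20.0
clock: 54.02
position: [0.4801, 0.3132, -0.0061]
orientation: [-0.112, -3.137, 0.003]
wrist_force: [-0.0, -0.9, -0.2]
finger_gap: 0.0194
finger_force: 20.0
at [ 0.4801  0.3132 -0.0061] yaw 175.9
turn [-0.1 -0.1 -0.1] shift [-0.0009  0.0015  0.0074]
```

```bash
python3 -m pendant '[[[0,0,0,-0.001,0.001,0.004,-1],[0,0,0,-0.001,0.001,0.0075,-1],[0,0,0,-0.001,0.001,0.0075,-1],[0,0,0,-0.001,0.001,0.0075,-0.3],[0,0,0,-0.001,0.001,0.0075,-0.3],[0,0,0,-0.001,0.001,0.0075,-0.3],[0,0,0,-0.001,0.001,-0.02,-0.3],[0,0,0,-0.001,0.001,-0.05,-0.3],[0,0,0,-0.001,0.001,-0.065,-0.3],[0,0,0,-0.001,0.001,-0.065,-0.3]]]'
python3 - <<'E'
from h import *
rabbits((.48,-.15),(.62,0.16));rabbits((.3,.17),(.6,.4))
plan((.546,-.013,.06,173),(.546,-.013,-.0095,173),(.546,-.013,.06,173),(.4758,.2388,.06,176))
E
```

```text
clock: 54.85
position: [0.4843, 0.3172, 0.0643]
orientation: [0.109, 3.132, 0.008]
wrist_force: [0.8, -0.2, -0.5]
finger_gap: 0.0318
finger_force: 0.0
top org [0.543 0.065] yaw -14.0 213 [117. 104.  89.] spots [[0.544, 0.071], [0.54, 0.066]]
top org [ 0.544 -0.012] yaw -3.2 166 [94. 94. 86.] spots [[0.545, -0.015], [0.546, -0.013]]
top org [0.557 0.109] yaw -13.3 149 [122.  95.  84.] spots [[0.557, 0.109], [0.557, 0.107]]
side org [ 0.546 -0.012] yaw -6.8 195 [157. 152. 139.] spots [[0.545, -0.015], [0.546, -0.013]]
side org [0.544 0.068] yaw -19.7 185 [199. 174. 148.] spots [[0.544, 0.071], [0.54, 0.066]]
side org [0.481 0.311] yaw -7.6 115 [203. 167. 109.] spots [[0.479, 0.317]]
at [0.4817 0.3155 0.0601] yaw 176.0
turn [ 0. -0.  3.] shift [-8.710e-02 -3.232e-01  1.000e-04]
turn [0. 0. 0.] shift [0.     0.     0.0695]
turn [0. 0. 0.] shift [ 0.      0.     -0.0695]
turn [ 0.  0. -3.] shift [0.1004 0.2414 0.    ]
```

```bash
python3 -m pendant '[[[0,0,0,-0.006,-0.022,0,-0.2],[0,0,0,-0.016,-0.06,0,-0.2],[0,0,1,-0.027,-0.1,0,-0.2],[0,0,1,-0.037,-0.138,0,-0.2],[0,0,2,-0.048,-0.177,0,-0.2],[0,0,2,-0.058,-0.215,0,-0.2],[0,0,2,-0.068,-0.253,0,-0.2],[0,0,2,-0.078,-0.288,0,-0.2],[0,0,2,-0.084,-0.312,0,-0.2],[0,0,2,-0.087,-0.323,0,-0.2]]]'
python3 -m pendant '[[[0,0,0,0,0,0,-0.2],[0,0,0,0,0,0.01,-0.2],[0,0,0,0,0,0.03,-0.2],[0,0,0,0,0,0.05,-0.2],[0,0,0,0,0,0.058,-0.2],[0,0,0,0,0,0.058,-0.2],[0,0,0,0,0,0.058,-0.2]]]'
python3 - <<'E'
from h import *
plan((.5455,-.013,-.0095,174),(.5455,-.013,.06,174),(.4758,.2388,.06,176))
E
```

```text
clock: 56.48
position: [0.5465, -0.0159, 0.0603]
orientation: [0.169, 3.136, -0.001]
wrist_force: [-0.4, -0.4, 0.9]
finger_gap: 0.0366
finger_force: 0.0
clock: 57.07
position: [0.5456, -0.0116, 0.0018]
orientation: [-0.162, -3.136, -0.0]
wrist_force: [-0.4, 0.1, 0.2]
finger_gap: 0.0365
finger_force: 0.0
at [ 0.5456 -0.0116  0.0018] yaw 174.1
turn [ 0.  -0.1  0.1] shift [-0.0001 -0.0014  0.0113]
turn [0. 0. 0.] shift [ 0.      0.     -0.0695]
turn [ 0.  0. -2.] shift [0.0956 0.2431 0.    ]
```

```bash
python3 -m pendant '[[[0,0,0,0,-0.0015,0.006,-0.2],[0,0,0,0,-0.0015,0.0113,-0.2],[0,0,0,0,-0.0015,0.0113,-0.2],[0,0,0,0,-0.0015,0.0113,-1],[0,0,0,0,-0.0015,0.0113,-1],[0,0,0,0,-0.0015,0.0113,-1],[0,0,0,0,-0.0015,0.0113,-1],[0,0,0,0,-0.0015,-0.01,-1],[0,0,0,0,-0.0015,-0.04,-1],[0,0,0,0,-0.0015,-0.058,-1]]]' 20
python3 -m pendant '[[[0,0,0,0,0,0,-1],[0,0,0,0.006,0.015,0,-1],[0,0,0,0.016,0.042,0,-1],[0,0,0,0.03,0.077,0,-1],[0,0,-1,0.044,0.112,0,-1],[0,0,-2,0.058,0.147,0,-1],[0,0,-2,0.072,0.182,0,-1],[0,0,-2,0.084,0.213,0,-1],[0,0,-2,0.092,0.235,0,-1],[0,0,-2,0.0955,0.243,0,-1]]]'
python3 -m pendant '[[[0,0,0,0,0,0,-1],[0,0,0,0,0,0.01,-1],[0,0,0,0,0,0.03,-1],[0,0,0,0,0,0.05,-1],[0,0,0,0,0,0.06,-1],[0,0,0,0,0,0.065,-1],[0,0,0,0,0,0.065,-1]]]'
python3 - <<'E'
from h import *
plan((.4758,.2388,-.0135,176))
E
```

```text
clock: 57.9
position: [0.5465, -0.0144, 0.0621]
orientation: [0.165, 3.135, 0.0]
wrist_force: [0.7, 1.1, 0.1]
finger_gap: 0.0197
finger_force: 20.0
clock: 58.73
position: [0.4749, 0.2401, 0.0593]
orientation: [-0.105, -3.139, -0.001]
wrist_force: [0.4, 0.1, -0.2]
finger_gap: 0.0195
finger_force: 20.0
clock: 59.32
position: [0.4757, 0.236, -0.0062]
orientation: [-0.112, -3.137, 0.002]
wrist_force: [-0.6, 0.9, -0.9]
finger_gap: 0.0196
finger_force: 20.0
at [ 0.4757  0.236  -0.0062] yaw 175.9
turn [-0.1 -0.1 -0.1] shift [0.     0.0028 0.0073]
```

```bash
python3 -m pendant '[[[0,0,0,0,0.002,0.004,-1],[0,0,0,0,0.002,0.0075,-1],[0,0,0,0,0.002,0.0075,-1],[0,0,0,0,0.002,0.0075,-0.3],[0,0,0,0,0.002,0.0075,-0.3],[0,0,0,0,0.002,0.0075,-0.3],[0,0,0,0,0.002,-0.02,-0.3],[0,0,0,0,0.002,-0.05,-0.3],[0,0,0,0,0.002,-0.065,-0.3],[0,0,0,0,0.002,-0.065,-0.3]]]'
python3 - <<'E'
from h import *
rabbits((.48,-.15),(.62,0.16));rabbits((.3,.17),(.6,.4))
t=r.capture("top");a=cv2.resize(t[140:220,215:265,::-1],(400,640),interpolation=cv2.INTER_CUBIC)[:600];b=cv2.resize(r.capture("side")[165:240,225:275,::-1],(400,600),interpolation=cv2.INTER_CUBIC)
cv2.imwrite("pics/two.png",np.clip(np.hstack([a*1.6,b*1.1]),0,255).astype(np.uint8))
plan((.557,.108,.06,172),(.557,.108,-.0095,172),(.557,.108,.06,172),(.3893,.3211,.06,176))
E
```

```text
clock: 60.15
position: [0.4791, 0.2407, 0.064]
orientation: [0.11, 3.132, 0.006]
wrist_force: [-0.1, 0.4, -0.3]
finger_gap: 0.0319
finger_force: 0.0
top org [0.543 0.066] yaw -13.0 163 [122. 110.  94.] spots [[0.546, 0.068], [0.54, 0.066]]
top org [0.555 0.108] yaw -19.4 166 [116.  92.  80.] spots [[0.558, 0.108], [0.554, 0.107]]
side org [0.542 0.066] yaw -10.0 167 [202. 177. 151.] spots [[0.546, 0.068], [0.54, 0.066]]
side org [0.56 0.11] yaw -17.2 99 [202. 153. 135.] spots [[0.558, 0.108], [0.554, 0.107]]
side org [0.473 0.239] yaw -9.1 115 [171. 166. 149.] spots [[0.477, 0.242]]
at [0.4764 0.2394 0.0602] yaw 176.0
turn [0. 0. 4.] shift [-0.0896 -0.1254  0.0002]
turn [0. 0. 0.] shift [0.     0.     0.0695]
turn [0. 0. 0.] shift [ 0.      0.     -0.0695]
turn [ 0.  0. -4.] shift [0.1957 0.1877 0.    ]
```

View pics/two.png

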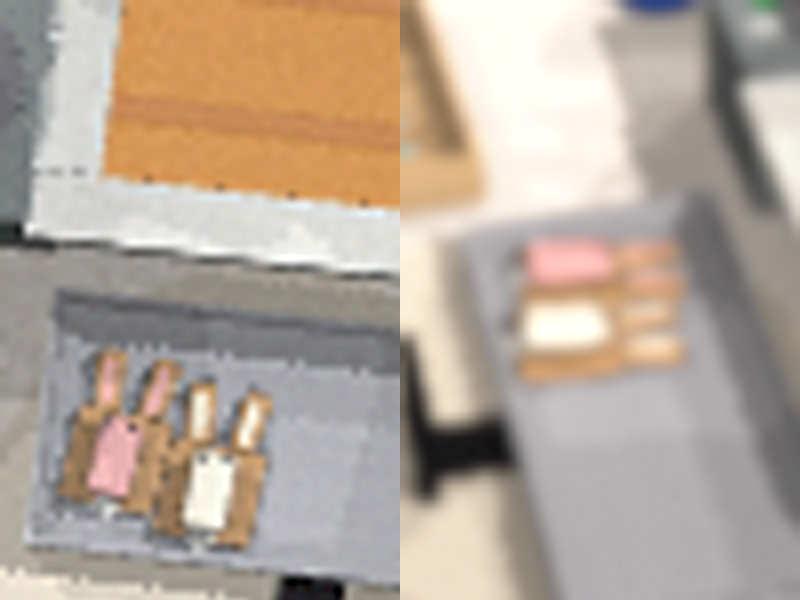

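Both rabbits lie flat. In the left half, pink's block is at (115,455) with its ears about 17° to the right, and cream's is at (208,490), about 13°. The blocks are about 26 mm apart, so a narrow opening fits between them. Pink goes first.

```bash
python3 - <<'E'
from h import *
plan((.557,.108,.06,163))
E
python3 -m pendant '[[[0,0,2,-0.006,-0.01,0,-0.38],[0,0,4,-0.018,-0.026,0,-0.38],[0,0,6,-0.034,-0.047,0,-0.38],[0,0,9,-0.05,-0.07,0,-0.38],[0,0,11,-0.066,-0.092,0,-0.38],[0,0,13,-0.079,-0.111,0,-0.38],[0,0,13,-0.087,-0.122,0,-0.38],[0,0,13,-0.0895,-0.1255,0,-0.38],[0,0,13,-0.0895,-0.1255,0,-0.38]]]'
python3 -m pendant '[[[0,0,0,0,0,0,-0.38],[0,0,0,0,0,0.01,-0.38],[0,0,0,0,0,0.025,-0.38],[0,0,0,0,0,0.035,-0.38],[0,0,0,0,0,0.035,-0.38],[0,0,0,0,0,0.035,-0.38]]]'
python3 - <<'E'
from h import *
plan((.557,.108,-.008,163),(.557,.108,.06,163),(.3893,.3211,.06,176))
E
```

```text
at [0.4764 0.2394 0.0602] yaw 176.0
turn [ 0.  0. 13.] shift [-0.0896 -0.1254  0.0002]
clock: 61.8
position: [0.5572, 0.1071, 0.06]
orientation: [-0.467, -3.106, -0.0]
wrist_force: [-0.4, -0.1, 0.2]
finger_gap: 0.0283
finger_force: 0.0
clock: 62.3
position: [0.5559, 0.1085, 0.0243]
orientation: [-0.463, -3.105, 0.001]
wrist_force: [-0.6, -0.1, -0.3]
finger_gap: 0.0285
finger_force: 0.0
at [0.5559 0.1085 0.0243] yaw 163.0
turn [-0.  -0.1  0. ] shift [-0.0012 -0.0001  0.0323]
turn [0. 0. 0.] shift [ 0.     0.    -0.068]
turn [  0.   0. -13.] shift [0.2227 0.1548 0.    ]
```

Lower in steps and check the force before closing.

```bash
python3 -m pendant '[[[0,0,0,-0.001,0,0.01,-0.38],[0,0,0,-0.001,0,0.018,-0.38],[0,0,0,-0.001,0,0.025,-0.38],[0,0,0,-0.001,0,0.025,-0.38]]]'
python3 -m pendant '[[[0,0,0,0,0,0.004,-0.38],[0,0,0,0,0,0.0075,-0.38],[0,0,0,0,0,0.0075,-0.38]]]'
python3 -m pendant '[[[0,0,0,0,0,0,-1],[0,0,0,0,0,0,-1],[0,0,0,0,0,0,-1],[0,0,0,0,0,0,-1]]]' 20
```

```text
clock: 62.63
position: [0.5565, 0.1074, -0.0016]
orientation: [-0.464, -3.104, 0.001]
wrist_force: [-0.6, 0.1, 0.2]
finger_gap: 0.0285
finger_force: 0.0
clock: 62.88
position: [0.5575, 0.1075, -0.0079]
orientation: [-0.465, -3.106, 0.0]
wrist_force: [0.2, -0.0, 0.2]
finger_gap: 0.0284
finger_force: 0.0
clock: 63.22
position: [0.5579, 0.1077, -0.0071]
orientation: [0.465, 3.107, 0.0]
wrist_force: [0.4, 0.1, -0.9]
finger_gap: 0.0198
finger_force: 20.0
```

```bash
python3 -m pendant '[[[0,0,0,0,0,-0.015,-1],[0,0,0,0,0,-0.04,-1],[0,0,0,0,0,-0.068,-1],[0,0,0,0,0,-0.068,-1]]]'
python3 -m pendant '[[[0,0,-1,0.015,0.01,0,-1],[0,0,-3,0.04,0.028,0,-1],[0,0,-5,0.07,0.049,0,-1],[0,0,-7,0.1,0.07,0,-1],[0,0,-9,0.13,0.09,0,-1],[0,0,-11,0.16,0.111,0,-1],[0,0,-13,0.19,0.132,0,-1],[0,0,-13,0.212,0.147,0,-1],[0,0,-13,0.2227,0.155,0,-1],[0,0,-13,0.2227,0.155,0,-1]]]'
python3 -m pendant '[[[0,0,0,0,0,0,-1],[0,0,0,0,0,0.01,-1],[0,0,0,0,0,0.03,-1],[0,0,0,0,0,0.05,-1],[0,0,0,0,0,0.06,-1],[0,0,0,0,0,0.065,-1],[0,0,0,0,0,0.065,-1]]]'
python3 - <<'E'
from h import *
plan((.3893,.3211,-.0115,176))
E
```

```text
clock: 63.55
position: [0.5617, 0.1083, 0.0659]
orientation: [0.463, 3.097, 0.005]
wrist_force: [1.3, 0.1, 0.2]
finger_gap: 0.0193
finger_force: 20.0
clock: 64.38
position: [0.3883, 0.3229, 0.0605]
orientation: [-0.104, -3.139, -0.001]
wrist_force: [-0.1, 0.3, -0.4]
finger_gap: 0.0194
finger_force: 20.0
clock: 64.97
position: [0.39, 0.3199, -0.0056]
orientation: [-0.112, -3.138, 0.003]
wrist_force: [-0.2, 0.8, -0.1]
finger_gap: 0.0198
finger_force: 20.0
at [ 0.39    0.3199 -0.0056] yaw 175.9
turn [-0.1 -0.1 -0.1] shift [0.0007 0.0012 0.0059]
```

```bash
python3 -m pendant '[[[0,0,0,0.001,0.001,0.003,-1],[0,0,0,0.001,0.001,0.006,-1],[0,0,0,0.001,0.001,0.006,-1],[0,0,0,0.001,0.001,0.006,-0.3],[0,0,0,0.001,0.001,0.006,-0.3],[0,0,0,0.001,0.001,0.006,-0.3],[0,0,0,0.001,0.001,-0.02,-0.3],[0,0,0,0.001,0.001,-0.05,-0.3],[0,0,0,0.001,0.001,-0.066,-0.3],[0,0,0,0.001,0.001,-0.066,-0.3]]]'
python3 - <<'E'
from h import *
rabbits((.48,-.15),(.62,0.16));rabbits((.3,.17),(.6,.4))
plan((.543,.067,.06,167))
E
```

```text
clock: 65.8
position: [0.3917, 0.324, 0.0655]
orientation: [0.109, 3.133, 0.009]
wrist_force: [0.2, 0.6, -0.3]
finger_gap: 0.0319
finger_force: 0.0
top org [0.54  0.064] yaw -18.1 162 [120. 108.  93.] spots [[0.543, 0.065], [0.538, 0.064]]
top org [0.474 0.24 ] yaw -10.9 168 [95. 94. 85.] spots [[0.478, 0.239], [0.476, 0.24]]
top org [0.482 0.314] yaw -7.9 193 [116.  98.  68.] spots [[0.48, 0.323], [0.476, 0.317]]
side org [0.481 0.311] yaw -10.0 120 [197. 162. 106.] spots [[0.48, 0.323], [0.476, 0.317]]
at [0.3893 0.3221 0.0616] yaw 176.0
turn [ 0. -0.  9.] shift [-0.1712 -0.2437  0.0016]
```

```bash
python3 -m pendant '[[[0,0,1,-0.012,-0.017,0,-0.3],[0,0,2,-0.032,-0.046,0,-0.3],[0,0,4,-0.054,-0.078,0,-0.3],[0,0,5,-0.076,-0.11,0,-0.3],[0,0,7,-0.098,-0.142,0,-0.3],[0,0,8,-0.12,-0.174,0,-0.3],[0,0,10,-0.142,-0.206,0,-0.3],[0,0,10,-0.16,-0.232,0,-0.3],[0,0,10,-0.1695,-0.2455,0,-0.3],[0,0,10,-0.1695,-0.2455,0,-0.3]]]'
python3 -m pendant '[[[0,0,0,0,0,0,-0.2],[0,0,0,0,0,0.01,-0.2],[0,0,0,0,0,0.03,-0.2],[0,0,0,0,0,0.05,-0.2],[0,0,0,0,0,0.058,-0.2],[0,0,0,0,0,0.058,-0.2],[0,0,0,0,0,0.058,-0.2]]]'
python3 - <<'E'
from h import *
plan((.541,.0655,-.009,166),(.541,.0655,.06,166),(.384,.2453,.06,176))
E
```

```text
clock: 67.43
position: [0.5433, 0.0623, 0.0617]
orientation: [0.389, 3.115, -0.001]
wrist_force: [-0.7, -0.2, 0.2]
finger_gap: 0.0321
finger_force: 0.0
clock: 68.02
position: [0.5407, 0.0661, 0.0034]
orientation: [-0.381, -3.117, 0.0]
wrist_force: [0.8, 0.5, -0.6]
finger_gap: 0.0367
finger_force: 0.0
at [0.5407 0.0661 0.0034] yaw 166.1
turn [-0.  -0.1  0.1] shift [-0.0005 -0.0005  0.0124]
turn [0. 0. 0.] shift [ 0.     0.    -0.069]
turn [  0.   0. -10.] shift [0.1958 0.1365 0.    ]
```

```bash
python3 -m pendant '[[[0,0,0,0,0,0.006,-0.2],[0,0,0,0,0,0.0125,-0.2],[0,0,0,0,0,0.0125,-0.2],[0,0,0,0,0,0.0125,-1],[0,0,0,0,0,0.0125,-1],[0,0,0,0,0,0.0125,-1],[0,0,0,0,0,0.0125,-1],[0,0,0,0,0,-0.01,-1],[0,0,0,0,0,-0.04,-1],[0,0,0,0,0,-0.057,-1]]]' 20
python3 -m pendant '[[[0,0,0,0,0,0,-1],[0,0,-1,0.012,0.008,0,-1],[0,0,-2,0.034,0.024,0,-1],[0,0,-4,0.062,0.043,0,-1],[0,0,-6,0.09,0.063,0,-1],[0,0,-8,0.118,0.082,0,-1],[0,0,-10,0.146,0.102,0,-1],[0,0,-10,0.172,0.12,0,-1],[0,0,-10,0.19,0.132,0,-1],[0,0,-10,0.196,0.1365,0,-1]]]'
python3 -m pendant '[[[0,0,0,0,0,0,-1],[0,0,0,0,0,0.01,-1],[0,0,0,0,0,0.03,-1],[0,0,0,0,0,0.05,-1],[0,0,0,0,0,0.06,-1],[0,0,0,0,0,0.065,-1],[0,0,0,0,0,0.065,-1]]]'
python3 - <<'E'
from h import *
plan((.384,.2453,-.013,176))
E
```

```text
clock: 68.85
position: [0.5423, 0.0654, 0.0629]
orientation: [0.383, 3.116, 0.001]
wrist_force: [0.6, -0.5, -0.1]
finger_gap: 0.0198
finger_force: 20.0
clock: 69.68
position: [0.38, 0.2463, 0.0593]
orientation: [-0.104, -3.136, 0.002]
wrist_force: [0.2, 0.2, -0.9]
finger_gap: 0.0198
finger_force: 20.0
clock: 70.27
position: [0.3836, 0.244, -0.0057]
orientation: [-0.111, -3.137, 0.003]
wrist_force: [0.3, 0.5, -1.6]
finger_gap: 0.0193
finger_force: 20.0
at [ 0.3836  0.244  -0.0057] yaw 175.9
turn [-0.1 -0.1 -0.1] shift [-0.0003  0.0014  0.0073]
```

Release, rise high, then check the box before going to the handle.

```bash
python3 -m pendant '[[[0,0,0,0,0.001,0.004,-1],[0,0,0,0,0.001,0.0075,-1],[0,0,0,0,0.001,0.0075,-1],[0,0,0,0,0.001,0.0075,-0.3],[0,0,0,0,0.001,0.0075,-0.3],[0,0,0,0,0.001,0.0075,-0.3],[0,0,0,0,0.001,-0.02,-0.3],[0,0,0,0,0.001,-0.05,-0.3],[0,0,0,0,0.001,-0.09,-0.3],[0,0,0,0,0.001,-0.11,-0.3]]]'
python3 - <<'E'
from h import *
plan((.467,.026,.1,84))
E
```

```text
clock: 71.1
position: [0.3858, 0.2473, 0.1097]
orientation: [0.11, 3.135, 0.005]
wrist_force: [-0.1, 0.0, 0.1]
finger_gap: 0.032
finger_force: 0.0
at [0.3858 0.2473 0.1097] yaw 176.0
turn [ 0.4  0.1 92. ] shift [-0.0964 -0.2151  0.0094]
```

```bash
python3 -m pendant '[[[0,0,7,-0.009,-0.02,0,-0.385],[0,0,14,-0.02,-0.045,0,-0.385],[0,0,21,-0.032,-0.07,0,-0.385],[0,0,28,-0.043,-0.095,0,-0.385],[0,0,35,-0.054,-0.12,0,-0.385],[0,0,42,-0.065,-0.145,0,-0.385],[0,0,49,-0.076,-0.17,0,-0.385],[0,0,56,-0.086,-0.192,0,-0.385],[0,0,63,-0.093,-0.208,0,-0.385],[0,0,70,-0.0965,-0.215,0,-0.385]]]'
python3 -m pendant '[[[0,0,7,0,0,0,-0.385],[0,0,14,0,0,0,-0.385],[0,0,22,0,0,0,-0.385],[0,0,22,0,0,0.02,-0.385],[0,0,22,0,0,0.04,-0.385],[0,0,22,0,0,0.05,-0.385],[0,0,22,0,0,0.05,-0.385]]]'
python3 - <<'E'
from h import *
rabbits((.3,.17),(.6,.4));rabbits((.48,-.15),(.62,0.16))
plan((.468,.026,0,84))
E
```

```text
clock: 71.93
position: [0.4661, 0.023, 0.1059]
orientation: [1.9, 2.5, 0.0]
wrist_force: [-0.1, -0.4, -0.2]
finger_gap: 0.0279
finger_force: 0.0
clock: 72.52
position: [0.4635, 0.0249, 0.0539]
orientation: [-2.333, -2.1, 0.005]
wrist_force: [-0.2, -0.1, -0.8]
finger_gap: 0.0279
finger_force: 0.0
top org [0.382 0.247] yaw -7.3 170 [98. 87. 74.] spots [[0.385, 0.247], [0.383, 0.244]]
top org [0.387 0.32 ] yaw -3.3 195 [110.  87.  75.] spots [[0.388, 0.32], [0.386, 0.318]]
top org [0.475 0.239] yaw -13.4 176 [94. 91. 81.] spots [[0.479, 0.24], [0.479, 0.242]]
top org [0.481 0.314] yaw -5.5 200 [120. 102.  72.] spots [[0.483, 0.32]]
side org [0.382 0.237] yaw 108.3 67 [154. 137. 119.] spots [[0.385, 0.247], [0.383, 0.244]]
side org [0.383 0.327] yaw -103.6 62 [172. 130. 114.] spots [[0.388, 0.32], [0.386, 0.318]]
at [0.4654 0.025  0.0556] yaw 84.0
turn [-0. -0. -0.] shift [0.0013 0.0025 0.0556]
```

All four rabbits are in the box and the tray is empty. I grip the handle and slide it home.

```bash
python3 -m pendant '[[[0,0,0,0.001,0.0025,0.015,-0.385],[0,0,0,0.001,0.0025,0.03,-0.385],[0,0,0,0.001,0.0025,0.043,-0.385],[0,0,0,0.001,0.0025,0.052,-0.385],[0,0,0,0.001,0.0025,0.055,-0.385],[0,0,0,0.001,0.0025,0.055,-0.385]]]'
python3 -m pendant '[[[0,0,0,0,0,0,-1],[0,0,0,0,0,0,-1],[0,0,0,0,0,0,-1],[0,0,0,0,0,0,-1],[0,0,0,0,0,0,-1]]]' 20
python3 -m pendant '[[[0,0,0,0,0.008,0,-1],[0,0,0,0,0.02,0,-1],[0,0,0,0,0.036,0,-1],[0,0,0,0,0.054,0,-1],[0,0,0,0,0.072,0,-1],[0,0,0,0,0.09,0,-1],[0,0,0,0,0.106,0,-1],[0,0,0,0,0.118,0,-1],[0,0,0,0,0.124,0,-1],[0,0,0,0,0.124,0,-1]]]'
python3 -m pendant '[[[0,0,0,0,0.003,0,-1],[0,0,0,0,0.005,0,-1],[0,0,0,0,0.005,0,-1]]]'
```

```text
clock: 73.82
position: [0.4675, 0.0257, 0.0]
orientation: [-2.334, -2.101, 0.002]
wrist_force: [-0.2, -0.4, -0.2]
finger_gap: 0.0282
finger_force: 0.0
clock: 74.23
position: [0.4687, 0.0257, 0.0013]
orientation: [2.334, 2.101, 0.002]
wrist_force: [0.5, -0.4, 1.7]
finger_gap: 0.0099
finger_force: 20.0
clock: 75.07
position: [0.5937, 0.0127, 0.0013]
orientation: [2.333, 2.101, 0.004]
wrist_force: [3.1, 0.7, 3.3]
finger_gap: 0.01
finger_force: 20.0
clock: 75.32
position: [0.5962, 0.0125, 0.0013]
orientation: [2.335, 2.102, 0.001]
wrist_force: [-0.5, 0.6, 5.0]
finger_gap: 0.0099
finger_force: 20.0
```

```bash
python3 -m pendant '[[[0,0,0,0,0.003,0,-1],[0,0,0,0,0.005,0,-1],[0,0,0,0,0.005,0,-1]]]'
python3 -m pendant '[[[0,0,0,0,0.002,0,-1],[0,0,0,0,0.003,0,-1],[0,0,0,0,0.003,0,-1]]]'
python3 -m pendant '[[[0,0,0,0,0,0,-0.385],[0,0,0,0,-0.005,0,-0.385],[0,0,0,0,-0.005,0,-0.385],[0,0,0,0,-0.005,0,-0.385],[0,0,0,0,-0.005,-0.03,-0.385],[0,0,0,0,-0.005,-0.07,-0.385],[0,0,0,0,-0.005,-0.11,-0.385],[0,0,0,0,-0.005,-0.13,-0.385],[0,0,0,0,-0.005,-0.13,-0.385]]]'
python3 - <<'E'
from h import *
r.capture("side");r.capture("top")
for n in("side","top"):
  for q in("tray_floor","dial_pointer","bin_in"): print(n,q,[(round(d["p"],2),np.round(d["at"],3).tolist()) for d in r.spot_point(n,q)][:2])
rabbits((.3,.17),(.6,.4));rabbits((.35,-.5),(.75,.16))
E
```

```text
clock: 75.57
position: [0.5977, 0.0123, 0.0012]
orientation: [-2.331, -2.098, 0.007]
wrist_force: [-6.0, 1.6, 11.4]
finger_gap: 0.0095
finger_force: 20.0
clock: 75.82
position: [0.5975, 0.0123, 0.0012]
orientation: [-2.328, -2.095, 0.013]
wrist_force: [-13.4, 3.1, 15.5]
finger_gap: 0.01
finger_force: 20.1
clock: 76.57
position: [0.6031, 0.0118, 0.1364]
orientation: [2.329, 2.097, 0.014]
wrist_force: [0.6, 0.7, -0.5]
finger_gap: 0.0281
finger_force: 0.0
side tray_floor [(0.88, [0.689, 0.0, 0.007]), (0.38, [0.476, 0.241, 0.014])]
side dial_pointer [(0.54, [0.701, 0.186, 0.116]), (0.5, [0.416, 0.123, 0.004])]
side bin_in [(0.72, [0.691, -0.002, 0.01]), (0.63, [0.448, 0.281, 0.005])]
top tray_floor []
top dial_pointer [(0.5, [0.701, 0.186, 0.114])]
top bin_in [(0.93, [0.447, 0.282, 0.007])]
top org [0.389 0.319] yaw -4.0 181 [105.  83.  72.] spots [[0.388, 0.324], [0.385, 0.321]]
top org [0.387 0.245] yaw -1.7 208 [123. 108.  91.] spots [[0.388, 0.245], [0.383, 0.245]]
top org [0.482 0.313] yaw -5.5 204 [96. 81. 58.] spots [[0.481, 0.32], [0.48, 0.315]]
top org [0.475 0.238] yaw -6.2 199 [93. 89. 80.] spots [[0.479, 0.238], [0.476, 0.24]]
side org [0.383 0.244] yaw -4.7 96 [213. 191. 164.] spots [[0.388, 0.245], [0.383, 0.245]]
side org [0.479 0.312] yaw -9.4 117 [148. 120.  79.] spots [[0.481, 0.32], [0.48, 0.315]]
side org [0.475 0.239] yaw -5.8 120 [152. 148. 134.] spots [[0.479, 0.238], [0.476, 0.24]]
top org [ 0.412 -0.091] yaw 10.4 178 [69. 43. 84.] spots [[0.43, -0.085], [0.427, -0.083]]
top org [ 0.68  -0.394] yaw -34.5 210 [43. 82. 50.] spots [[0.683, -0.403], [0.683, -0.399]]
side org [ 0.677 -0.405] yaw -32.4 430 [ 83. 139.  87.] spots [[0.683, -0.403], [0.683, -0.399]]
side org [ 0.408 -0.101] yaw 23.6 225 [117.  72. 136.] spots []
side org [ 0.482 -0.351] yaw 8.3 5909 [195. 193. 163.] spots []
side org [ 0.627 -0.001] yaw 84.6 397 [85. 82. 80.] spots []
```

The tray is at its stop, the dial is off, all four rabbits are in separate places in the box, and the bystanders I re-measured have not moved.

```bash
python3 -c "
from rig import r
print(r.close_job())"
```

```text
the job is handed in; nothing more can be done
None
```

I handed the job in at about 77 s: all four rabbits had 3 s at the orange tag (1.0 rad) and lie flat and apart in the plywood box, the dial is at off and the empty tray is fully home. I did not re-check most bystanders at the end.

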